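# Hang, glue-coat and leave cuff blanks to dry

### The job

First hang every wooden cuff blank astride the drying rail, handling the brittle wood with a light grip. Then take the brush from its stand, dip it deep into the low white glue pot and dab the top of each hanging cuff with the bristles, from the broadest cuff to the narrowest as the brush runs dry, and afterwards rinse it with a dip deep into the taller glass jar. Put the brush back upright, bristles down, in the well of its stand, with all cuffs still hanging, pot and jar upright, and the other things on the bench left alone.

Things in the scene. Friction and masses are not known exactly. Their poses are not given: they have to be found in the camera images.
- cuff_a: cuff blank of thin pale bentwood, 62 mm broad: an upside-down U (half-round top, straight legs) that starts standing open side down on the table. Span over the legs (own x) 58 mm outside and 50 mm inside, broad along its own y, 65 mm high, wall 4 mm, legs straight up to 36 mm. Origin: centre of the foot plane, z up. 67 g. Brittle: a light grip of 20 to 40 N (each finger) is plenty, above 60 N it may crack. Two to four of the four blanks (62, 50, 38, 26 mm broad) are present.
- cuff_b: cuff blank of thin pale bentwood, 50 mm broad: an upside-down U (half-round top, straight legs) that starts standing open side down on the table. Span over the legs (own x) 58 mm outside and 50 mm inside, broad along its own y, 65 mm high, wall 4 mm, legs straight up to 36 mm. Origin: centre of the foot plane, z up. 60 g. Brittle: a light grip of 20 to 40 N (each finger) is plenty, above 60 N it may crack. Two to four of the four blanks (62, 50, 38, 26 mm broad) are present.
- cuff_c: cuff blank of thin pale bentwood, 38 mm broad: an upside-down U (half-round top, straight legs) that starts standing open side down on the table. Span over the legs (own x) 58 mm outside and 50 mm inside, broad along its own y, 65 mm high, wall 4 mm, legs straight up to 36 mm. Origin: centre of the foot plane, z up. 53 g. Brittle: a light grip of 20 to 40 N (each finger) is plenty, above 60 N it may crack. Two to four of the four blanks (62, 50, 38, 26 mm broad) are present.
- cuff_d: cuff blank of thin pale bentwood, 26 mm broad: an upside-down U (half-round top, straight legs) that starts standing open side down on the table. Span over the legs (own x) 58 mm outside and 50 mm inside, broad along its own y, 65 mm high, wall 4 mm, legs straight up to 36 mm. Origin: centre of the foot plane, z up. 46 g. Brittle: a light grip of 20 to 40 N (each finger) is plenty, above 60 N it may crack. Two to four of the four blanks (62, 50, 38, 26 mm broad) are present.
- cuff_a_top (a point): centre of the outer top of that cuff blank, 65 mm above its foot plane
- cuff_b_top (a point): centre of the outer top of that cuff blank, 65 mm above its foot plane
- cuff_c_top (a point): centre of the outer top of that cuff blank, 65 mm above its foot plane
- cuff_d_top (a point): centre of the outer top of that cuff blank, 65 mm above its foot plane
- rail: drying rail fixed to the table: a level round steel bar 14 mm thick along its own y, 400 mm between the centres of its two posts, axis 100 mm above the table, so the top of the bar is at 107 mm; posts 18 mm thick with round feet 70 mm across, nothing higher than the bar. Origin on the table under the middle of the bar, z up.
- gluepot: low white plastic glue pot, open: 82 mm across the rim, 62 mm high, mouth 70 mm, narrowing a little to a floor 5 mm up and 64 mm across. Loose, 0.35 kg; origin centre of underside, z up.
- jar: taller clear glass rinsing jar, open: 80 mm across, 88 mm high, mouth 72 mm, floor 6 mm up. Loose, 0.4 kg; origin centre of underside, z up.
- stand: brush stand, a fixed dark wooden block 84 x 84 x 60 mm with a round well in its top, 41 mm across and 50 mm deep, so its floor is 10 mm above the table. Origin centre of underside, z up.
- brush: round stubby stencil brush that starts upright in the well of the stand, bristles down: 190 mm long, stiff bristle head 26 mm thick and 34 mm long, steel ferrule 27 mm thick up to 64 mm, then a round wooden handle 20 mm thick up to 190 mm. 70 g. Origin at the centre of the bristle end, z along the handle towards its free end.
- brush_tip (a point): centre of the flat bristle end of the brush
- paint: bystander: small grey paint bottle, 38 mm across, 95 mm high; origin centre of underside
- mason: bystander: closed glass jar with brass lid, 84 mm across, 130 mm high; origin centre of underside
- bowl: bystander: glass bowl, 130 mm across, 60 mm high; origin centre of underside
- potlid: bystander: white screw lid lying flat, 86 mm across, 12 mm high; origin centre of underside
- sander: bystander: cork sanding block 55 x 90 x 26 mm; origin centre of underside
- filler: bystander: blue tub, 72 mm across, 50 mm high; origin centre of underside
There are look-alikes about, which are no part of the job. What is shaped like the brush but purple or yellow is not meant.

How it is judged:
By the outcome, as a careful person would: the job done as asked, in the order asked, and still so for the second after the job is handed in, with the robot touching nothing.
Of cuff_a, cuff_b, cuff_c, cuff_d only 2 to 4 are there at a start; the rules pass over those that are not, and their reading is None.
At some moment in a run one of gluepot, jar may be knocked a few centimetres aside while the robot is not near it.
It also fails if it takes over 210 s, if anything falls off the work surface, if the arm or the gripper's body presses on something with over 40 N, if the wrist force passes 120 N, or if a joint passes its speed limit or range.

### The arm

A 6-joint arm with a two-finger parallel gripper is mounted at the origin on the work surface. World frame = base frame: x ahead of the robot, y to its left, z up, the work surface at z = 0. Lengths are in m, angles in rad, forces in N, time in s.
With the tool pointing down it reaches from about 0.35 to 0.775 m from the base axis. Payload 5.5 kg.
Tool frame: the origin (TCP) lies at the very end of the fingers, on their centre line; the grasp point (between the pads) lies behind it (env.hold_point_z is the z of the grasp point in the tool frame, in m); z points along the fingers, y is the line along which they close (so a half turn about z gives the same grasp; the last joint's range is limited). The gripper opens to 85 mm and grips with 20 to 120 N. Pads are 22 mm wide; open, the fingers measure 114 mm over their backs; the gripper's body (76 mm by 85 mm) begins 54 mm behind the grasp point. The pads swing forward as they close: fully open they stand 13 mm farther back than shut.
Start: joints at [1.141, 0.313, 0.046, 1.304, 0, 1.431], TCP at [0.164, 0.551, 0.231] pointing down, gripper open.
Joint ranges: [-2.76, 2.76], [-0.86, 1.69], [-1.03, 1.26], [-2.2, 2.34], [-1.47, 1.5], [-3.14, 3.14]. Speed limits (rad/s): [2.57, 2.57, 3.14, 3.14, 3.14, 3.14].

### API

Orientations are given as a unit quaternion [w, x, y, z].
In Python, from workcell import env gives the robot as it stands.
- The arm moves only by the tool arm_command, never from a script. Its argument "rows" is a list of rows, each an object with "delta_pos": the shift along the tool's x, y, z scaled (see below), a list of three; "rot": the turn, a rotation vector about the tool's x, y, z scaled (see below), a list of three; "fingers": the closure, from 0 (fully open) to 1 (shut). A call has 1 to 20 rows; each row shifts and turns the commanded pose from where the row before left it, along the tool's axes as they then stand; what a row does not reach is not made up. The controller multiplies each number of a shift by 0.02 m and each number of a turn by 360 degrees. A row lasts 1/10 s, in which the tool goes at most 50 mm and 8.59 degrees, less where a joint would pass 70% of its speed; a pose out of reach is approached as far as the arm can. A call with a number of a shift or a turn outside -1 to 1 is refused whole. A call with a gripper value outside its range is refused whole. The fingers move at their own pace and stop on an object; "squeeze" is the grip in N (left out, the last holds). Time passes only in rows, so rows that do not move let the fingers close. It gives the time, the measured TCP pose, the force and the opening at its end, in the units of the state.
- env.get_state(): the state, without advancing time (a new reading comes with each control period).
- env.read_camera(name): name is "scene" or "side" or "wrist"; returns (picture, depth): 384x512x3 uint8, blue, green, red; 384x512 float32, m along the optical axis (not along the pixel's ray), 0 where there is no reading.
- env.get_calibration(name): a dict with "mtx" (3x3 intrinsics, pixels), "R" (3x3) and "t" (3): a world point X has camera coordinates R X + t. Camera axes: x right, y down, z forward; pixel columns grow to the right and rows downward; lengths in m; the calibration is good to about 2 mm. A picture is of the moment at which its call begins: read the wrist's pose just before it. get_calibration takes no time and is no camera call; for the wrist camera it gives the pose at the moment of the call.
- env.hand_in(): hands the job in, once; it reports no verdict.
The state is a dict: "clock": time; "joint_pos": joint angles; "qvel": joint speeds; "tau": joint torques, N m; "tcp_pos": TCP position; "orientation": TCP orientation; "wrist_force": force on the tool from outside, world axes, zero at the start; "ft_torque": the same for the moment, N m; "finger_gap": finger opening in m.
Only numpy, scipy, OpenCV 4.12 (cv2) and the standard library are available. Lean on these libraries where they do the work, as an engineer would, in place of code of your own. Each camera call takes 0.05 s, during which the arm holds its last target. There are 200 camera calls.

## Working session

There is one attempt and no reset: what is moved stays moved. The work goes in short steps, Python scripts to look and compute and a tool call to move; the robot and the scene stay as the last step left them, time stands still between calls to the robot, and variables do not carry over. Pictures are saved under pics/ and viewed, on a budget of 14 in all, crops included, one or two more only if the job needs it, and the job is handed in when it is done.

Besides the shell and the picture viewer there is one more tool, called after "Request:" as a command line: name --argument value ..., lists and objects as JSON in quotes. arm_command: Moves the arm, as the interface text tells. Shifts and turns lie within -1 to 1; 1 stands for 0.02 m of shift or 360 degrees of turn. Its arguments: {"type":"object","properties":{"rows":{"type":"array","items":{"type":"object","properties":{"delta_pos":{"type":"array","items":{"type":"number","minimum":-1,"maximum":1}},"rot":{"type":"array","items":{"type":"number","minimum":-1,"maximum":1}},"fingers":{"type":"number"}}}},"squeeze":{"type":"number"}},"required":["rows"]}

```bash
ls; mkdir -p pics; cat > h.py <<'E'
import numpy as np, cv2
from workcell import env
def cam(n):
    c=env.get_calibration(n); im,d=env.read_camera(n); return im,d,c
def pts(d,c):
    h,w=d.shape; u,v=np.meshgrid(np.arange(w),np.arange(h)); K=c["mtx"]
    X=np.stack([(u-K[0,2])/K[0,0]*d,(v-K[1,2])/K[1,1]*d,d],-1)
    return (X-np.array(c["t"]).ravel())@np.array(c["R"])
E
python3 - <<'E'
from h import *
print(env.get_state(), env.hold_point_z)
a=[]
for n in("scene","side"):
    im,d,c=cam(n); cv2.imwrite(f"pics/{n}0.png",cv2.resize(im,(800,600)));np.savez(f"{n}0.npz",im=im,d=d,P=pts(d,c))
    print(n,c)
E
```

```text
pics
{'clock': 0.0, 'joint_pos': array([ 1.14141481e+00,  3.14029224e-01,  4.49650197e-02,  1.30359961e+00,
       -2.91500886e-05,  1.43122478e+00]), 'qvel': array([-0.00082331, -0.00072534, -0.00101904,  0.00123471, -0.00088053,
       -0.00150187]), 'tau': array([-4.77125977e-04, -4.80628073e+01,  2.98533690e+01,  1.94357074e-02,
       -1.48620570e-04, -1.40031040e-05]), 'tcp_pos': array([0.16410165, 0.55054433, 0.23038677]), 'orientation': array([-2.48070415e-04,  1.44398335e-01,  9.89519201e-01, -9.00305085e-04]), 'wrist_force': array([ 0.69977986,  0.67852592, -0.6740377 ]), 'ft_torque': array([-0.03075922,  0.03577947,  0.02670849]), 'finger_gap': 0.08530624648397465} -0.0187
scene {'mtx': array([[389.53777466,   0.        , 249.1016577 ],
       [  0.        , 389.53777466, 195.85602416],
       [  0.        ,   0.        ,   1.        ]]), 'R': array([[ 0.30120075,  0.95349465,  0.01122752],
       [ 0.794918  , -0.24456974, -0.5552396 ],
       [-0.52667208,  0.17616354, -0.83161465]]), 't': array([-0.17807279, -0.39066419,  1.58488293])}
side {'mtx': array([[353.40723612,   0.        , 259.68658033],
       [  0.        , 353.40723612, 194.59321232],
       [  0.        ,   0.        ,   1.        ]]), 'R': array([[ 0.99481142, -0.10172595, -0.00144111],
       [-0.06673194, -0.64177036, -0.76398799],
       [ 0.07679254,  0.76012014, -0.64522885]]), 't': array([-0.56528706,  0.12082256,  0.91374717])}
```

View pics/scene0.png

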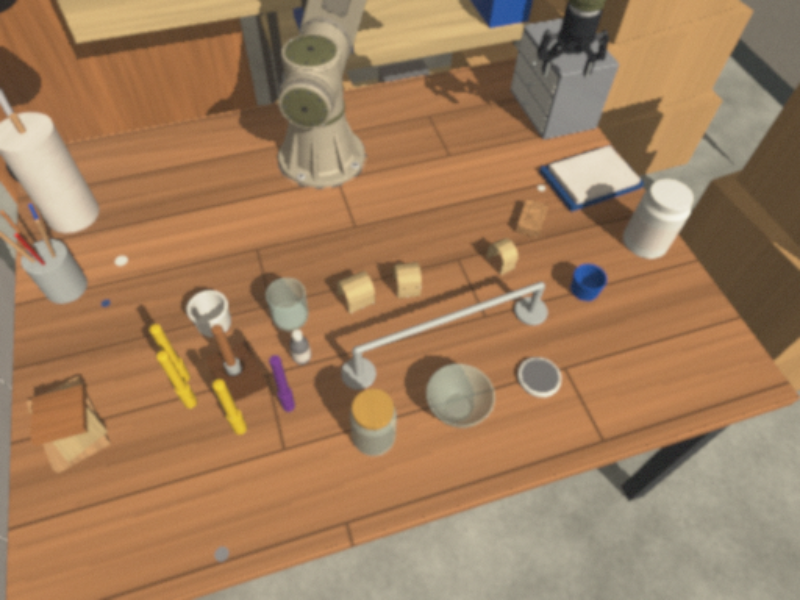

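View pics/side0.png

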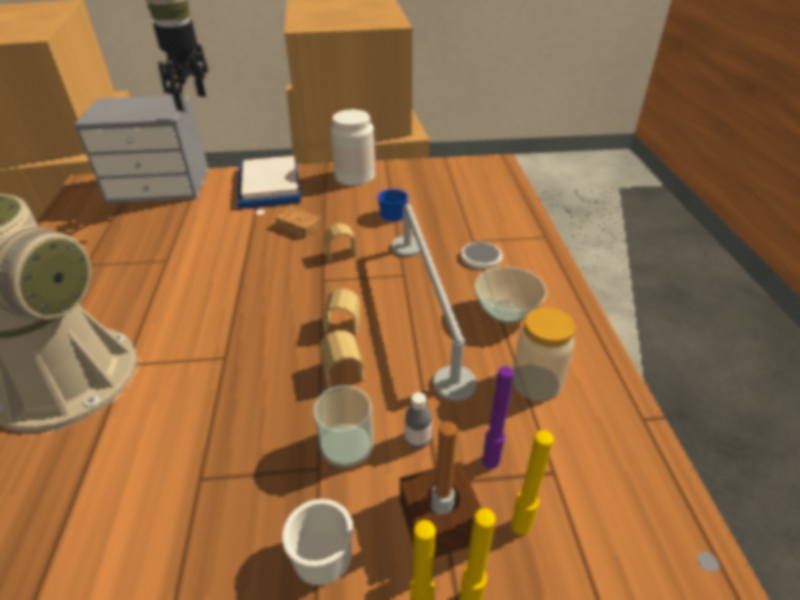

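Scene view (800x600): three cuffs at (357,292), (407,280) and (503,255). The rail runs (358,350)–(542,290), with the white pot at (209,312) and the jar at (287,303). The brown-handled brush in the dark stand is at (228,350). The brush look-alikes are purple at (283,383) and yellow at (170,350), (178,380) and (230,407), so the brown one in the well is the right one.

```bash
python3 - <<'E'
from h import *
for n,boxes in (("scene",dict(c1=(335,265,385,318),c2=(388,255,430,303),c3=(480,235,525,278),rail=(365,290,535,350),pot=(180,285,235,345),jar=(262,275,312,335),brush=(205,310,260,385))),
 ("side",dict(c1=(315,325,370,390),c2=(318,285,365,335),c3=(318,218,362,265),rail=(405,205,465,345),pot=(278,495,360,590),jar=(305,380,385,470),brush=(395,415,485,550)))):
    f=np.load(n+"0.npz"); P=f["P"]; im=f["im"]; hsv=cv2.cvtColor(im,cv2.COLOR_BGR2HSV)
    for k,b in boxes.items():
        x0,y0,x1,y1=[int(q*.64) for q in b]
        Q=P[y0:y1,x0:x1].reshape(-1,3); H=hsv[y0:y1,x0:x1].reshape(-1,3)
        ok=(f["d"][y0:y1,x0:x1].ravel()>0)
        if k[0]=='c':
            q=Q[ok&(Q[:,2]>.057)&(Q[:,2]<.08)]
            (cx,cy),(w,h),a=cv2.minAreaRect((q[:,:2]*1000).astype(np.float32))
            print(n,k,len(q),q.mean(0).round(4),"rect",cx,cy,w,h,a,"zmax",np.percentile(Q[ok][:,2],98))
            q=Q[ok&(Q[:,2]>.012)&(Q[:,2]<.08)]
            print("    all",cv2.minAreaRect((q[:,:2]*1000).astype(np.float32)))
        elif k=='rail':
            q=Q[ok&(Q[:,2]>.09)&(Q[:,2]<.12)]; m=q.mean(0); d=np.linalg.svd(q-m)[2][0] if len(q)<5000 else 0
            s=(q-m)@d; print(n,k,m,d,m+d*s.min(),m+d*s.max(),np.percentile(q[:,2],95),len(q))
        else:
            z=Q[ok][:,2]; print(n,k,"z hist",np.histogram(z,bins=np.arange(-.01,.23,.01))[0])
            lo,hi={'pot':(.054,.075),'jar':(.075,.1),'brush':(.12,.23)}[k]
            q=Q[ok&(Q[:,2]>lo)&(Q[:,2]<hi)]
            if len(q)>5: print("   ",cv2.minEnclosingCircle((q[:,:2]*1000).astype(np.float32)),q.mean(0),np.percentile(q[:,2],98),len(q))
            if k=='brush':
                q=Q[ok&(Q[:,2]>.05)&(Q[:,2]<.066)]; print("   stand",cv2.minAreaRect((q[:,:2]*1000).astype(np.float32)))
E
```

```text
scene c1 187 [ 0.4619 -0.0334  0.0633] rect 461.4520263671875 -33.785282135009766 46.4340934753418 62.330078125 7.929718971252441 zmax 0.06662756810064895
    all ((459.3533630371094, -34.28062438964844), (61.503360748291016, 62.15900421142578), 10.446101188659668)
scene c2 154 [0.4644 0.0813 0.0629] rect 462.1076965332031 82.46456146240234 49.968746185302734 47.10414123535156 83.27836608886719 zmax 0.06635913601487665
    all ((462.3662109375, 82.49007415771484), (50.30268478393555, 60.328773498535156), 81.49968719482422)
scene c3 106 [0.4638 0.3075 0.0631] rect 462.1837158203125 308.6280822753906 41.8213996887207 45.66747283935547 19.823352813720703 zmax 0.06663376163092917
    all ((462.6352844238281, 308.05560302734375), (60.09388732910156, 41.69485855102539), 10.009293556213379)
scene rail [0.62477744 0.10393361 0.10480664] [ 8.70312235e-02 -9.96205425e-01  5.63116370e-04] [0.60789575 0.2971703  0.10469742] [ 0.6397469  -0.06741476  0.1049035 ] 0.10907205501404006 505
scene pot z hist [265 493  60  70  70  73  87 112   0   0   0   0   0   0   0   1   6  13
  15  13  34  15   0]

[... 1897 characters left out ...]
) [ 0.42800395 -0.34330773  0.0612674 ] 0.0643270014590972 541
side jar z hist [ 285 1023  142  158  175  180  195  195  208  325   11    0    0    0
    0    0    0    0    0    0    0    0    0]
    ((461.7598571777344, -183.56312561035156), 40.939292907714844) [ 0.46151474 -0.18601753  0.08418419] 0.09025559562058605 432
side brush z hist [ 471 1477  121  144  156  182  562  885   81   33   31   30   31   40
   37   68   59   95  104  192  178   54    0]
    ((564.8019409179688, -369.3598937988281), 65.33879852294922) [ 0.57253844 -0.37313924  0.17408725] 0.20097968084233012 827
   stand ((570.1358642578125, -268.69635009765625), (84.40995788574219, 178.9398956298828), 10.931268692016602)
```

```bash
python3 - <<'E'
from h import *
a=np.load("scene0.npz")["im"]; b=np.load("side0.npz")["im"]
A=cv2.resize(a[175:260,105:200],(400,358),interpolation=cv2.INTER_CUBIC)
B=cv2.resize(b[240:384,170:350],(400,320),interpolation=cv2.INTER_CUBIC)
o=np.zeros((358,800,3),np.uint8);o[:,:400]=A;o[:320,400:]=B;cv2.imwrite("pics/crop1.png",o)
E
```

```text
(no output)
```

View pics/crop1.png

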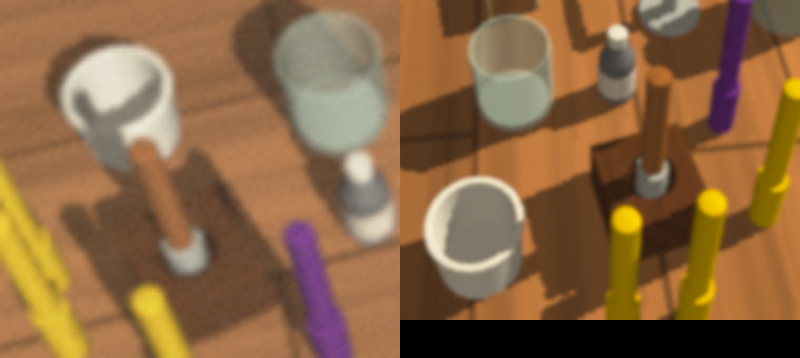

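```bash
cat >> h.py <<'E'
def yawy():
    from scipy.spatial.transform import Rotation as R
    s=env.get_state(); q=s["orientation"]; M=R.from_quat([q[1],q[2],q[3],q[0]]).as_matrix()
    return s,M
def plan(target,yaw_deg=None):
    "turn first (tool z), then shift; prints units"
    s,M=yawy(); y=np.degrees(np.arctan2(M[1,1],M[0,1])); 
    from scipy.spatial.transform import Rotation as R
    if yaw_deg is None: yaw_deg=y
    t=-(yaw_deg-y); c=np.radians(yaw_deg)
    N=np.array([[-np.sin(c),np.cos(c),0],[np.cos(c),np.sin(c),0],[0,0,-1]]).T
    e=R.from_matrix(M.T@N).as_rotvec()/(2*np.pi)
    d=N.T@(np.array(target)-s["tcp_pos"])/.02
    print("tcp",s["tcp_pos"].round(4),"yaw",y.round(2),"tilt rot units",e.round(4),"shift units",d.round(2),"t",round(s["clock"],2))
E
python3 - <<'E'
from h import *
for n,b in (("scene",(425,362,500,430)),("side",(470,265,550,325)),("scene",(345,385,400,460)),("side",(515,305,580,400)),("scene",(515,355,565,400)),("side",(458,240,506,270)),("scene",(330,345,385,395)),("side",(425,345,482,405)),("scene",(285,325,315,365)),("side",(400,390,440,450))):
    f=np.load(n+"0.npz");x0,y0,x1,y1=[int(q*.64) for q in b]
    Q=f["P"][y0:y1,x0:x1].reshape(-1,3); q=Q[Q[:,2]>.006]; 
    print(n,b,q.min(0).round(3),q.max(0).round(3),np.percentile(q,[5,95],axis=0).round(3).tolist())
plan((.46,.306,.2),10)
E
```

```text
scene (425, 362, 500, 430) [ 0.668 -0.205  0.006] [1.199 0.155 1.103] [[0.71, 0.036, 0.008], [0.814, 0.141, 0.06]]
side (470, 265, 550, 325) [ 0.5   -0.675  0.006] [0.829 0.235 0.681] [[0.714, -0.079, 0.009], [0.819, 0.142, 0.131]]
scene (345, 385, 400, 460) [ 0.661 -0.205  0.006] [ 1.199 -0.048  1.103] [[0.745, -0.127, 0.014], [0.814, -0.059, 0.132]]
side (515, 305, 580, 400) [ 0.5   -0.675  0.006] [0.811 0.096 0.681] [[0.733, -0.131, 0.016], [0.8, 0.02, 0.132]]
scene (515, 355, 565, 400) [ 0.713 -0.205  0.006] [1.199 0.313 1.103] [[0.722, 0.229, 0.008], [0.792, 0.3, 0.016]]
side (458, 240, 506, 270) [ 0.5   -0.675  0.006] [0.795 0.307 0.681] [[0.718, 0.222, 0.008], [0.787, 0.296, 0.016]]
scene (330, 345, 385, 395) [ 0.584 -0.205  0.006] [ 1.199 -0.027  1.103] [[0.619, -0.109, 0.007], [0.745, -0.051, 0.13]]
side (425, 345, 482, 405) [ 0.5   -0.675  0.006] [ 0.672 -0.049  0.681] [[0.61, -0.113, 0.009], [0.664, -0.061, 0.091]]
scene (285, 325, 315, 365) [ 0.495 -0.21   0.007] [ 1.199 -0.162  1.103] [[0.5, -0.198, 0.013], [0.586, -0.166, 0.096]]
side (400, 390, 440, 450) [ 0.5   -0.675  0.006] [ 0.609 -0.096  0.681] [[0.549, -0.202, 0.012], [0.581, -0.181, 0.096]]
tcp [0.1641 0.5506 0.2305] yaw 73.4 tilt rot units [-3.000e-04  1.000e-04  1.761e-01] shift units [-14.61  12.44   1.52] t 0.1
```

Request:
arm_command --rows '[{"delta_pos": [-0.98,-0.41,0],"rot": [0,0,0],"fingers": 0},{"delta_pos": [-0.98,-0.41,0],"rot": [0,0,0],"fingers": 0},{"delta_pos": [-0.98,-0.41,0],"rot": [0,0,0],"fingers": 0},{"delta_pos": [-0.98,-0.41,0],"rot": [0,0,0],"fingers": 0},{"delta_pos": [-0.98,-0.41,0],"rot": [0,0,0],"fingers": 0},{"delta_pos": [-0.98,-0.41,0],"rot": [0,0,0],"fingers": 0},{"delta_pos": [-0.98,-0.41,0],"rot": [0,0,0],"fingers": 0},{"delta_pos": [-0.98,-0.41,0],"rot": [0,0,0],"fingers": 0},{"delta_pos": [-0.98,-0.41,0],"rot": [0,0,0],"fingers": 0},{"delta_pos": [-0.98,-0.41,0],"rot": [0,0,0],"fingers": 0},{"delta_pos": [-0.98,-0.41,0],"rot": [0,0,0],"fingers": 0},{"delta_pos": [-0.98,-0.41,0],"rot": [0,0,0],"fingers": 0},{"delta_pos": [-0.98,-0.41,0],"rot": [0,0,0],"fingers": 0},{"delta_pos": [-0.98,-0.41,0],"rot": [0,0,0],"fingers": 0},{"delta_pos": [-0.98,-0.41,0],"rot": [0,0,0],"fingers": 0},{"delta_pos": [-0.98,-0.41,0],"rot": [0,0,0],"fingers": 0},{"delta_pos": [-0.98,-0.41,0],"rot": [0,0,0],"fingers": 0},{"delta_pos": [-0.98,-0.41,0],"rot": [0,0,0],"fingers": 0}]' --squeeze 25

```text
clock: 1.9
tcp_pos: [0.4606, 0.3081, 0.2309]
orientation: [-0.0, 0.144, 0.99, -0.0]
wrist_force: [-0.2, 0.4, -0.7]
finger_gap: 0.0855
```

Request:
arm_command --rows '[{"delta_pos": [0,0,0],"rot": [0,0,0.022],"fingers": 0},{"delta_pos": [0,0,0],"rot": [0,0,0.022],"fingers": 0},{"delta_pos": [0,0,0],"rot": [0,0,0.022],"fingers": 0},{"delta_pos": [0,0,0],"rot": [0,0,0.022],"fingers": 0},{"delta_pos": [0,0,0],"rot": [0,0,0.022],"fingers": 0},{"delta_pos": [0,0,0],"rot": [0,0,0.022],"fingers": 0},{"delta_pos": [0,0,0],"rot": [0,0,0.022],"fingers": 0},{"delta_pos": [0,0,0],"rot": [0,0,0.022],"fingers": 0},{"delta_pos": [0,0,0],"rot": [0,0,0],"fingers": 0},{"delta_pos": [0,0,0],"rot": [0,0,0],"fingers": 0}]'

```text
clock: 2.9
tcp_pos: [0.4601, 0.3087, 0.231]
orientation: [-0.0, 0.641, 0.767, -0.0]
wrist_force: [0.1, -0.7, 0.3]
finger_gap: 0.0853
```

```bash
python3 - <<'E'
from h import *
plan((.46,.306,.2),10)
im,d,c=cam("wrist"); cv2.imwrite("pics/w1.png",im); P=pts(d,c)
print(c["R"],c["t"])
m=(P[...,2]>.055)&(P[...,2]<.075)&(d>0)&(abs(P[...,0]-.46)<.06)&(abs(P[...,1]-.306)<.06)
q=P[m]; print(len(q),cv2.minAreaRect((q[:,:2]*1000).astype(np.float32)),q.mean(0))
q=P[(P[...,2]>.09)&(P[...,2]<.12)&(d>0)]; print(len(q), np.percentile(q,[0,50,100],axis=0) if len(q) else 0)
E
```

```text
tcp [0.4601 0.3087 0.231 ] yaw 10.22 tilt rot units [-0.0001  0.      0.0006] shift units [-0.13 -0.03  1.55] t 2.9
[[ 9.84358139e-01  1.76178049e-01 -5.91714222e-04]
 [ 1.66667188e-01 -9.30119037e-01  3.27262320e-01]
 [ 5.71060723e-02 -3.22241948e-01 -9.44933344e-01]] [-0.50703483  0.1678929   0.45368819]
1229 ((460.0302734375, 304.84710693359375), (45.08932876586914, 38.4558219909668), 12.108716011047363) [0.46008014 0.30561015 0.06233565]
1221 [[0.59373504 0.22711016 0.09031499]
 [0.60297696 0.28641519 0.10521901]
 [0.61699539 0.32412654 0.1083405 ]]
```

View pics/w1.png

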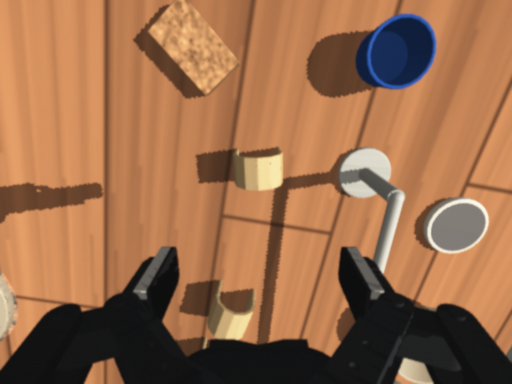

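Wrist view: cuff c is at (258,168), clear of the cork and the rail foot. Its measured centre is (0.460, 0.305), it is 38 mm broad, and its yaw is about 11°. I'll descend and grip it.

Request:
arm_command --rows '[{"delta_pos": [-0.15,0,1],"rot": [0,0,0],"fingers": 0},{"delta_pos": [0,0,1],"rot": [0,0,0],"fingers": 0},{"delta_pos": [0,0,1],"rot": [0,0,0],"fingers": 0},{"delta_pos": [0,0,1],"rot": [0,0,0],"fingers": 0},{"delta_pos": [0,0,1],"rot": [0,0,0],"fingers": 0},{"delta_pos": [0,0,1],"rot": [0,0,0],"fingers": 0},{"delta_pos": [0,0,1],"rot": [0,0,0],"fingers": 0},{"delta_pos": [0,0,1],"rot": [0,0,0],"fingers": 0},{"delta_pos": [0,0,1],"rot": [0,0,0],"fingers": 0},{"delta_pos": [0,0,1],"rot": [0,0,0],"fingers": 0},{"delta_pos": [0,0,0.6],"rot": [0,0,0],"fingers": 0},{"delta_pos": [0,0,0.5],"rot": [0,0,0],"fingers": 0},{"delta_pos": [0,0,0],"rot": [0,0,0],"fingers": 0},{"delta_pos": [0,0,0],"rot": [0,0,0],"fingers": 0.4},{"delta_pos": [0,0,0],"rot": [0,0,0],"fingers": 0.4},{"delta_pos": [0,0,0],"rot": [0,0,0],"fingers": 0.4},{"delta_pos": [0,0,0],"rot": [0,0,0],"fingers": 0.4},{"delta_pos": [0,0,0],"rot": [0,0,0],"fingers": 0.4},{"delta_pos": [0,0,0],"rot": [0,0,0],"fingers": 0.4},{"delta_pos": [0,0,0],"rot": [0,0,0],"fingers": 0.4}]' --squeeze 25

```text
clock: 4.95
tcp_pos: [0.4616, 0.3062, 0.0106]
orientation: [0.0, 0.642, 0.766, 0.001]
wrist_force: [-1.0, -0.4, 6.4]
finger_gap: 0.0584
```

```bash
python3 - <<'E'
from h import *
plan((.607,.225,.16),5)
print(env.get_state()["finger_gap"])
E
```

```text
tcp [0.4616 0.3062 0.0106] yaw 10.04 tilt rot units [ 0.0003 -0.0001  0.014 ] shift units [-4.68  6.89 -7.47] t 4.95
0.058407305174133346
```

Request:
arm_command --rows '[{"delta_pos": [0,0,-0.5],"rot": [0,0,0],"fingers": 0.5},{"delta_pos": [0,0,-1],"rot": [0,0,0.014],"fingers": 0.5},{"delta_pos": [0,0,-1],"rot": [0,0,0],"fingers": 0.5},{"delta_pos": [0,0,-1],"rot": [0,0,0],"fingers": 0.5},{"delta_pos": [0,0,-1],"rot": [0,0,0],"fingers": 0.5},{"delta_pos": [0,0,-1],"rot": [0,0,0],"fingers": 0.5},{"delta_pos": [0,0,-1],"rot": [0,0,0],"fingers": 0.5},{"delta_pos": [0,0,-1],"rot": [0,0,0],"fingers": 0.5},{"delta_pos": [-0.58,0.88,0],"rot": [0,0,0],"fingers": 0.5},{"delta_pos": [-0.58,0.88,0],"rot": [0,0,0],"fingers": 0.5},{"delta_pos": [-0.58,0.88,0],"rot": [0,0,0],"fingers": 0.5},{"delta_pos": [-0.58,0.88,0],"rot": [0,0,0],"fingers": 0.5},{"delta_pos": [-0.58,0.88,0],"rot": [0,0,0],"fingers": 0.5},{"delta_pos": [-0.58,0.88,0],"rot": [0,0,0],"fingers": 0.5},{"delta_pos": [-0.58,0.88,0],"rot": [0,0,0],"fingers": 0.5},{"delta_pos": [-0.58,0.88,0],"rot": [0,0,0],"fingers": 0.5},{"delta_pos": [0,0,0],"rot": [0,0,0],"fingers": 0.5},{"delta_pos": [0,0,0],"rot": [0,0,0],"fingers": 0.5}]'

```text
clock: 6.75
tcp_pos: [0.6091, 0.2248, 0.1584]
orientation: [-0.001, 0.676, 0.737, -0.001]
wrist_force: [0.3, -0.1, -1.1]
finger_gap: 0.0584
```

```bash
python3 - <<'E'
from h import *
plan((.6105,.225,.057),5)
print(env.get_state()["finger_gap"])
im,d,c=cam("side"); P=pts(d,c);cv2.imwrite("pics/s1.png",cv2.resize(im[100:290,180:430],(750,570)))
im,d,c=cam("wrist"); P=pts(d,c)
q=P[(P[...,2]>.1)&(P[...,2]<.115)&(d>0)&(P[...,1]>.05)&(P[...,0]<.7)]
k=np.polyfit(q[:,1],q[:,0],1);print(len(q),k,np.polyval(k,.225),q[:,1].min(),q[:,1].max())
E
```

```text
tcp [0.6091 0.2248 0.1584] yaw 4.92 tilt rot units [-0.0003 -0.     -0.0002] shift units [0.   0.07 5.07] t 6.75
0.058357331509032044
3875 [-0.08802296  0.63090478] 0.6110996103681791 0.16607313102148924 0.32374805342021673
```

View pics/s1.png

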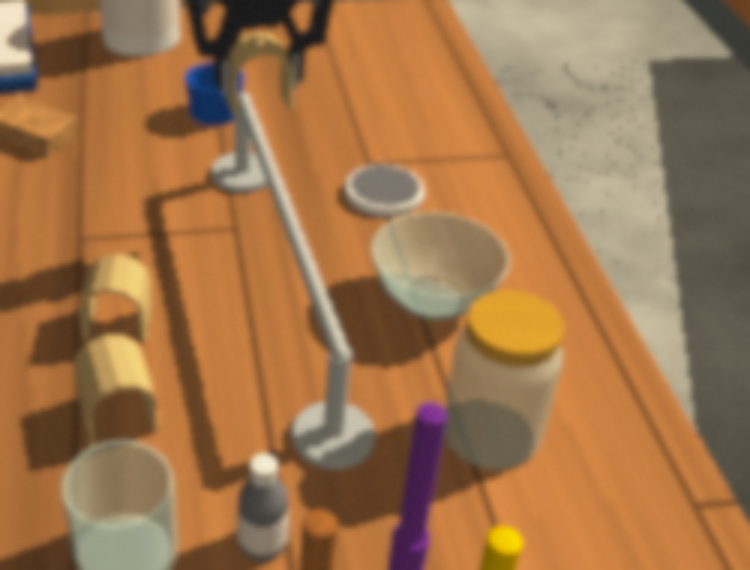

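The cuff is held level and over the bar at crop (260,70). The wrist camera gives the bar at x=0.611 there, which matches. I'll lower and release it.

Request:
arm_command --rows '[{"delta_pos": [0,0.1,0.8],"rot": [0,0,0],"fingers": 0.5},{"delta_pos": [0,0,0.8],"rot": [0,0,0],"fingers": 0.5},{"delta_pos": [0,0,0.8],"rot": [0,0,0],"fingers": 0.5},{"delta_pos": [0,0,0.8],"rot": [0,0,0],"fingers": 0.5},{"delta_pos": [0,0,0.8],"rot": [0,0,0],"fingers": 0.5},{"delta_pos": [0,0,0.6],"rot": [0,0,0],"fingers": 0.5},{"delta_pos": [0,0,0.4],"rot": [0,0,0],"fingers": 0.5},{"delta_pos": [0,0,0],"rot": [0,0,0],"fingers": 0.5},{"delta_pos": [0,0,0],"rot": [0,0,0],"fingers": 0.5},{"delta_pos": [0,0,0],"rot": [0,0,0],"fingers": 0.2},{"delta_pos": [0,0,0],"rot": [0,0,0],"fingers": 0},{"delta_pos": [0,0,0],"rot": [0,0,0],"fingers": 0},{"delta_pos": [0,0,0],"rot": [0,0,0],"fingers": 0},{"delta_pos": [0,0,-0.5],"rot": [0,0,0],"fingers": 0},{"delta_pos": [0,0,-1],"rot": [0,0,0],"fingers": 0},{"delta_pos": [0,0,-1],"rot": [0,0,0],"fingers": 0},{"delta_pos": [0,0,-1],"rot": [0,0,0],"fingers": 0},{"delta_pos": [0,0,-1],"rot": [0,0,0],"fingers": 0},{"delta_pos": [0,0,-1],"rot": [0,0,0],"fingers": 0},{"delta_pos": [0,0,-1],"rot": [0,0,0],"fingers": 0}]'

```text
clock: 8.85
tcp_pos: [0.6111, 0.2259, 0.1911]
orientation: [0.0, 0.676, 0.737, 0.0]
wrist_force: [-0.6, -0.4, -0.6]
finger_gap: 0.0853
```

```bash
python3 - <<'E'
from h import *
plan((.4595,.081,.185),-7.5)
im,d,c=cam("scene"); P=pts(d,c); f=np.load("scene0.npz")["P"]
for n,(x,y) in dict(c=(.611,.225),b=(.461,.081),a=(.459,-.035),pot=(.4285,-.341),jar=(.462,-.183)).items():
    m=(abs(P[...,0]-x)<.07)&(abs(P[...,1]-y)<.05)&(P[...,2]>.05)&(P[...,2]<.125)&(d>0);q=P[m]
    if n=='c': q=q[q[:,2]>.1085]
    print(n,len(q),q.mean(0).round(4),q.max(0).round(4), cv2.minAreaRect((q[:,:2]*1000).astype(np.float32)))
E
```

```text
tcp [0.6111 0.2259 0.1911] yaw 5.0 tilt rot units [ 0.0001 -0.0001  0.0347] shift units [-8.17 -6.57  0.31] t 8.85
c 77 [0.6121 0.2296 0.1104] [0.6284 0.2726 0.1154] ((614.0455322265625, 226.91055297851562), (30.76552391052246, 90.71189880371094), 16.880342483520508)
b 191 [0.4677 0.0815 0.061 ] [0.4932 0.1081 0.0706] ((463.09100341796875, 82.23052978515625), (49.81124496459961, 53.695648193359375), 80.58052825927734)
a 247 [ 0.4649 -0.0334  0.0611] [4.915e-01 3.000e-04 7.030e-02] ((459.80865478515625, -33.950279235839844), (55.63266372680664, 62.126502990722656), 9.474077224731445)
pot 192 [ 0.4263 -0.3422  0.0597] [ 0.4705 -0.3009  0.0668] ((429.7829895019531, -341.22027587890625), (79.61626434326172, 80.2104721069336), 84.83677673339844)
jar 391 [ 0.4643 -0.1812  0.0728] [ 0.5043 -0.1418  0.0951] ((463.5569763183594, -180.68246459960938), (77.03318786621094, 82.88896942138672), 76.9436264038086)
```

Request:
arm_command --rows '[{"delta_pos": [0,0,0],"rot": [0,0,0.0185],"fingers": 0},{"delta_pos": [0,0,0],"rot": [0,0,0.0185],"fingers": 0},{"delta_pos": [-0.9,-0.72,0],"rot": [0,0,0],"fingers": 0},{"delta_pos": [-0.91,-0.72,0],"rot": [0,0,0],"fingers": 0},{"delta_pos": [-0.91,-0.72,0],"rot": [0,0,0],"fingers": 0},{"delta_pos": [-0.91,-0.72,0],"rot": [0,0,0],"fingers": 0},{"delta_pos": [-0.91,-0.72,0],"rot": [0,0,0],"fingers": 0},{"delta_pos": [-0.91,-0.72,0],"rot": [0,0,0],"fingers": 0},{"delta_pos": [-0.91,-0.72,0],"rot": [0,0,0],"fingers": 0},{"delta_pos": [-0.91,-0.72,0],"rot": [0,0,0],"fingers": 0},{"delta_pos": [-0.91,-0.72,0],"rot": [0,0,0],"fingers": 0},{"delta_pos": [0,0,0],"rot": [0,0,0],"fingers": 0},{"delta_pos": [0,0,0],"rot": [0,0,0],"fingers": 0}]'

```text
clock: 10.2
tcp_pos: [0.4596, 0.0826, 0.1899]
orientation: [0.0, 0.757, 0.654, 0.001]
wrist_force: [1.8, 0.6, -0.2]
finger_gap: 0.0857
```

```bash
python3 - <<'E'
from h import *
plan((.461,.081,.009),-8.5)
im,d,c=cam("wrist"); P=pts(d,c)
for x,y in((.46,.081),(.459,-.035)):
    q=P[(abs(P[...,0]-x)<.05)&(abs(P[...,1]-y)<.05)&(P[...,2]>.055)&(P[...,2]<.08)&(d>0)]
    if len(q)>20: print(len(q),cv2.minAreaRect((q[:,:2]*1000).astype(np.float32)))
E
```

```text
tcp [0.4596 0.0826 0.1899] yaw -8.37 tilt rot units [ 0.0002 -0.0001  0.0004] shift units [-0.07  0.08  9.04] t 10.2
2052 ((459.4221496582031, 79.84292602539062), (50.311424255371094, 45.720314025878906), 81.06053161621094)
1792 ((457.6733703613281, -37.11620330810547), (44.27189254760742, 63.79457473754883), 10.792268753051758)
```

Request:
arm_command --rows '[{"delta_pos": [-0.1,0,1],"rot": [0,0,0],"fingers": 0},{"delta_pos": [0,0,1],"rot": [0,0,0],"fingers": 0},{"delta_pos": [0,0,1],"rot": [0,0,0],"fingers": 0},{"delta_pos": [0,0,1],"rot": [0,0,0],"fingers": 0},{"delta_pos": [0,0,1],"rot": [0,0,0],"fingers": 0},{"delta_pos": [0,0,1],"rot": [0,0,0],"fingers": 0},{"delta_pos": [0,0,1],"rot": [0,0,0],"fingers": 0},{"delta_pos": [0,0,1],"rot": [0,0,0],"fingers": 0},{"delta_pos": [0,0,0.6],"rot": [0,0,0],"fingers": 0},{"delta_pos": [0,0,0.4],"rot": [0,0,0],"fingers": 0},{"delta_pos": [0,0,0],"rot": [0,0,0],"fingers": 0},{"delta_pos": [0,0,0],"rot": [0,0,0],"fingers": 0.5},{"delta_pos": [0,0,0],"rot": [0,0,0],"fingers": 0.5},{"delta_pos": [0,0,0],"rot": [0,0,0],"fingers": 0.5},{"delta_pos": [0,0,0],"rot": [0,0,0],"fingers": 0.5},{"delta_pos": [0,0,0],"rot": [0,0,0],"fingers": 0.5},{"delta_pos": [0,0,0],"rot": [0,0,0],"fingers": 0.5},{"delta_pos": [0,0,0],"rot": [0,0,0],"fingers": 0.5}]'

```text
clock: 12.05
tcp_pos: [0.4598, 0.0809, 0.0103]
orientation: [0.001, 0.757, 0.654, 0.001]
wrist_force: [-1.3, 0.3, 6.3]
finger_gap: 0.0587
```

```bash
python3 - <<'E'
from h import *
plan((.6205,.125,.158),5)
E
```

```text
tcp [0.4598 0.0809 0.0103] yaw -8.32 tilt rot units [ 0.0003 -0.0001 -0.037 ] shift units [ 1.5   8.2  -7.39] t 12.05
```

Request:
arm_command --rows '[{"delta_pos": [0,0,-0.5],"rot": [0,0,0],"fingers": 0.5},{"delta_pos": [0,0,-1],"rot": [0,0,-0.0185],"fingers": 0.5},{"delta_pos": [0,0,-1],"rot": [0,0,-0.0185],"fingers": 0.5},{"delta_pos": [0,0,-1],"rot": [0,0,0],"fingers": 0.5},{"delta_pos": [0,0,-1],"rot": [0,0,0],"fingers": 0.5},{"delta_pos": [0,0,-1],"rot": [0,0,0],"fingers": 0.5},{"delta_pos": [0,0,-1],"rot": [0,0,0],"fingers": 0.5},{"delta_pos": [0,0,-1],"rot": [0,0,0],"fingers": 0.5},{"delta_pos": [0.16,0.91,0],"rot": [0,0,0],"fingers": 0.5},{"delta_pos": [0.17,0.91,0],"rot": [0,0,0],"fingers": 0.5},{"delta_pos": [0.17,0.91,0],"rot": [0,0,0],"fingers": 0.5},{"delta_pos": [0.17,0.91,0],"rot": [0,0,0],"fingers": 0.5},{"delta_pos": [0.17,0.91,0],"rot": [0,0,0],"fingers": 0.5},{"delta_pos": [0.17,0.91,0],"rot": [0,0,0],"fingers": 0.5},{"delta_pos": [0.17,0.91,0],"rot": [0,0,0],"fingers": 0.5},{"delta_pos": [0.16,0.91,0],"rot": [0,0,0],"fingers": 0.5},{"delta_pos": [0.16,0.91,0],"rot": [0,0,0],"fingers": 0.5},{"delta_pos": [0,0,0],"rot": [0,0,0],"fingers": 0.5},{"delta_pos": [0,0,0],"rot": [0,0,0],"fingers": 0.5}]'

```text
clock: 13.95
tcp_pos: [0.6189, 0.1248, 0.1592]
orientation: [-0.0, 0.676, 0.737, -0.0]
wrist_force: [-0.3, -0.3, -1.5]
finger_gap: 0.0584
```

```bash
python3 - <<'E'
from h import *
plan((.62,.125,.0575),5)
E
```

```text
tcp [0.6189 0.1248 0.1592] yaw 5.0 tilt rot units [-0.0002  0.     -0.    ] shift units [0.01 0.06 5.08] t 13.95
```

Request:
arm_command --rows '[{"delta_pos": [0,0.06,0.8],"rot": [0,0,0],"fingers": 0.5},{"delta_pos": [0,0,0.8],"rot": [0,0,0],"fingers": 0.5},{"delta_pos": [0,0,0.8],"rot": [0,0,0],"fingers": 0.5},{"delta_pos": [0,0,0.8],"rot": [0,0,0],"fingers": 0.5},{"delta_pos": [0,0,0.8],"rot": [0,0,0],"fingers": 0.5},{"delta_pos": [0,0,0.6],"rot": [0,0,0],"fingers": 0.5},{"delta_pos": [0,0,0.4],"rot": [0,0,0],"fingers": 0.5},{"delta_pos": [0,0,0],"rot": [0,0,0],"fingers": 0.5},{"delta_pos": [0,0,0],"rot": [0,0,0],"fingers": 0.5},{"delta_pos": [0,0,0],"rot": [0,0,0],"fingers": 0.2},{"delta_pos": [0,0,0],"rot": [0,0,0],"fingers": 0},{"delta_pos": [0,0,0],"rot": [0,0,0],"fingers": 0},{"delta_pos": [0,0,0],"rot": [0,0,0],"fingers": 0},{"delta_pos": [0,0,-0.5],"rot": [0,0,0],"fingers": 0},{"delta_pos": [0,0,-1],"rot": [0,0,0],"fingers": 0},{"delta_pos": [0,0,-1],"rot": [0,0,0],"fingers": 0},{"delta_pos": [0,0,-1],"rot": [0,0,0],"fingers": 0},{"delta_pos": [0,0,-1],"rot": [0,0,0],"fingers": 0},{"delta_pos": [0,0,-1],"rot": [0,0,0],"fingers": 0},{"delta_pos": [0,0,-1],"rot": [0,0,0],"fingers": 0}]'

```text
clock: 15.95
tcp_pos: [0.6207, 0.125, 0.1911]
orientation: [0.0, 0.676, 0.737, 0.0]
wrist_force: [0.4, -0.5, 0.5]
finger_gap: 0.0854
```

```bash
python3 - <<'E'
from h import *
plan((.458,-.036,.185),10)
E
```

```text
tcp [0.6207 0.125  0.1911] yaw 5.0 tilt rot units [ 0.0001 -0.     -0.0139] shift units [-6.52 -9.41  0.3 ] t 15.95
```

Request:
arm_command --rows '[{"delta_pos": [0,0,0],"rot": [0,0,-0.014],"fingers": 0},{"delta_pos": [-0.65,-0.94,0],"rot": [0,0,0],"fingers": 0},{"delta_pos": [-0.65,-0.94,0],"rot": [0,0,0],"fingers": 0},{"delta_pos": [-0.65,-0.94,0],"rot": [0,0,0],"fingers": 0},{"delta_pos": [-0.65,-0.94,0],"rot": [0,0,0],"fingers": 0},{"delta_pos": [-0.65,-0.94,0],"rot": [0,0,0],"fingers": 0},{"delta_pos": [-0.65,-0.94,0],"rot": [0,0,0],"fingers": 0},{"delta_pos": [-0.65,-0.94,0],"rot": [0,0,0],"fingers": 0},{"delta_pos": [-0.65,-0.94,0],"rot": [0,0,0],"fingers": 0},{"delta_pos": [-0.65,-0.94,0],"rot": [0,0,0],"fingers": 0},{"delta_pos": [-0.65,-0.94,0],"rot": [0,0,0],"fingers": 0},{"delta_pos": [0,0,0],"rot": [0,0,0],"fingers": 0},{"delta_pos": [0,0,0],"rot": [0,0,0],"fingers": 0}]'

```text
clock: 17.25
tcp_pos: [0.4586, -0.036, 0.1902]
orientation: [0.001, 0.643, 0.766, 0.001]
wrist_force: [-0.0, 0.5, 0.4]
finger_gap: 0.0856
```

```bash
python3 - <<'E'
from h import *
im,d,c=cam("wrist"); P=pts(d,c)
for x,y in((.459,-.035),):
    q=P[(abs(P[...,0]-x)<.05)&(abs(P[...,1]-y)<.06)&(P[...,2]>.055)&(P[...,2]<.08)&(d>0)]
    if len(q)>20: print(len(q),cv2.minAreaRect((q[:,:2]*1000).astype(np.float32)))
plan((.458,-.036,.009),10)
im,d,c=cam("side"); cv2.imwrite("pics/s2.png",cv2.resize(im[100:384,130:430],(750,710))[:600])
E
```

```text
2550 ((457.4736328125, -37.180389404296875), (46.001583099365234, 62.391204833984375), 10.467706680297852)
tcp [ 0.4589 -0.0357  0.19  ] yaw 10.02 tilt rot units [0.0003 0.     0.0001] shift units [-0.01 -0.05  9.05] t 17.3
```

View pics/s2.png

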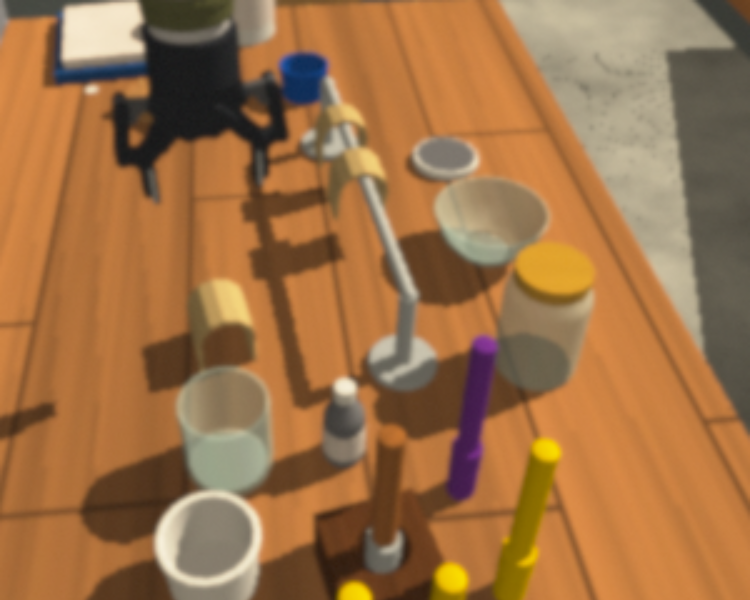

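Cuffs c at (340,125) and b at (358,175) both hang on the rail. Next is cuff a at (222,320).

Request:
arm_command --rows '[{"delta_pos": [-0.05,-0.07,1],"rot": [0,0,0],"fingers": 0},{"delta_pos": [0,0,1],"rot": [0,0,0],"fingers": 0},{"delta_pos": [0,0,1],"rot": [0,0,0],"fingers": 0},{"delta_pos": [0,0,1],"rot": [0,0,0],"fingers": 0},{"delta_pos": [0,0,1],"rot": [0,0,0],"fingers": 0},{"delta_pos": [0,0,1],"rot": [0,0,0],"fingers": 0},{"delta_pos": [0,0,1],"rot": [0,0,0],"fingers": 0},{"delta_pos": [0,0,1],"rot": [0,0,0],"fingers": 0},{"delta_pos": [0,0,0.6],"rot": [0,0,0],"fingers": 0},{"delta_pos": [0,0,0.4],"rot": [0,0,0],"fingers": 0},{"delta_pos": [0,0,0],"rot": [0,0,0],"fingers": 0},{"delta_pos": [0,0,0],"rot": [0,0,0],"fingers": 0.5},{"delta_pos": [0,0,0],"rot": [0,0,0],"fingers": 0.5},{"delta_pos": [0,0,0],"rot": [0,0,0],"fingers": 0.5},{"delta_pos": [0,0,0],"rot": [0,0,0],"fingers": 0.5},{"delta_pos": [0,0,0],"rot": [0,0,0],"fingers": 0.5},{"delta_pos": [0,0,0],"rot": [0,0,0],"fingers": 0.5},{"delta_pos": [0,0,0],"rot": [0,0,0],"fingers": 0.5}]'

```text
clock: 19.15
tcp_pos: [0.4578, -0.0371, 0.0103]
orientation: [0.001, 0.643, 0.766, 0.001]
wrist_force: [-1.6, 1.4, 5.5]
finger_gap: 0.0587
```

```bash
python3 - <<'E'
from h import *
plan((.629,.02,.158),5)
E
```

```text
tcp [ 0.4578 -0.0371  0.0103] yaw 10.04 tilt rot units [0.0003 0.     0.014 ] shift units [ 2.1   8.78 -7.38] t 19.15
```

Request:
arm_command --rows '[{"delta_pos": [0,0,-0.5],"rot": [0,0,0],"fingers": 0.5},{"delta_pos": [0,0,-1],"rot": [0,0,0.014],"fingers": 0.5},{"delta_pos": [0,0,-1],"rot": [0,0,0],"fingers": 0.5},{"delta_pos": [0,0,-1],"rot": [0,0,0],"fingers": 0.5},{"delta_pos": [0,0,-1],"rot": [0,0,0],"fingers": 0.5},{"delta_pos": [0,0,-1],"rot": [0,0,0],"fingers": 0.5},{"delta_pos": [0,0,-1],"rot": [0,0,0],"fingers": 0.5},{"delta_pos": [0,0,-1],"rot": [0,0,0],"fingers": 0.5},{"delta_pos": [0.21,0.88,0],"rot": [0,0,0],"fingers": 0.5},{"delta_pos": [0.21,0.88,0],"rot": [0,0,0],"fingers": 0.5},{"delta_pos": [0.21,0.88,0],"rot": [0,0,0],"fingers": 0.5},{"delta_pos": [0.21,0.88,0],"rot": [0,0,0],"fingers": 0.5},{"delta_pos": [0.21,0.88,0],"rot": [0,0,0],"fingers": 0.5},{"delta_pos": [0.21,0.88,0],"rot": [0,0,0],"fingers": 0.5},{"delta_pos": [0.21,0.88,0],"rot": [0,0,0],"fingers": 0.5},{"delta_pos": [0.21,0.88,0],"rot": [0,0,0],"fingers": 0.5},{"delta_pos": [0.21,0.88,0],"rot": [0,0,0],"fingers": 0.5},{"delta_pos": [0.21,0.88,0],"rot": [0,0,0],"fingers": 0.5},{"delta_pos": [0,0,0],"rot": [0,0,0],"fingers": 0.5},{"delta_pos": [0,0,0],"rot": [0,0,0],"fingers": 0.5}]'

```text
clock: 21.15
tcp_pos: [0.6282, 0.0201, 0.1593]
orientation: [-0.0, 0.676, 0.737, -0.0]
wrist_force: [-0.1, 0.4, -0.8]
finger_gap: 0.0589
```

```bash
python3 - <<'E'
from h import *
plan((.629,.02,.0575),5)
E
```

```text
tcp [0.6282 0.0201 0.1593] yaw 5.01 tilt rot units [-0.0001 -0.      0.    ] shift units [-0.01  0.04  5.09] t 21.15
```

Request:
arm_command --rows '[{"delta_pos": [0,0.04,0.8],"rot": [0,0,0],"fingers": 0.5},{"delta_pos": [0,0,0.8],"rot": [0,0,0],"fingers": 0.5},{"delta_pos": [0,0,0.8],"rot": [0,0,0],"fingers": 0.5},{"delta_pos": [0,0,0.8],"rot": [0,0,0],"fingers": 0.5},{"delta_pos": [0,0,0.8],"rot": [0,0,0],"fingers": 0.5},{"delta_pos": [0,0,0.6],"rot": [0,0,0],"fingers": 0.5},{"delta_pos": [0,0,0.4],"rot": [0,0,0],"fingers": 0.5},{"delta_pos": [0,0,0],"rot": [0,0,0],"fingers": 0.5},{"delta_pos": [0,0,0],"rot": [0,0,0],"fingers": 0.5},{"delta_pos": [0,0,0],"rot": [0,0,0],"fingers": 0.2},{"delta_pos": [0,0,0],"rot": [0,0,0],"fingers": 0},{"delta_pos": [0,0,0],"rot": [0,0,0],"fingers": 0},{"delta_pos": [0,0,0],"rot": [0,0,0],"fingers": 0},{"delta_pos": [0,0,-0.5],"rot": [0,0,0],"fingers": 0},{"delta_pos": [0,0,-1],"rot": [0,0,0],"fingers": 0},{"delta_pos": [0,0,-1],"rot": [0,0,0],"fingers": 0},{"delta_pos": [0,0,-1],"rot": [0,0,0],"fingers": 0},{"delta_pos": [0,0,-1],"rot": [0,0,0],"fingers": 0},{"delta_pos": [0,0,-1],"rot": [0,0,0],"fingers": 0},{"delta_pos": [0,0,-1],"rot": [0,0,0],"fingers": 0}]'

```text
clock: 23.15
tcp_pos: [0.6295, 0.0202, 0.1911]
orientation: [0.0, 0.676, 0.737, 0.0]
wrist_force: [0.2, -1.1, 0.8]
finger_gap: 0.0852
```

```bash
cat >> h.py <<'E'
def brush_axis(n):
    "brown handle: mask in the stand region, centroid per height"
    im,d,c=cam(n); P=pts(d,c)
    m=(d>0)&(abs(P[...,0]-.59)<.1)&(abs(P[...,1]+.33)<.1)
    hsv=cv2.cvtColor(im,cv2.COLOR_BGR2HSV)
    for z in (.085,.105,.125,.145,.165,.185):
        q=P[m&(abs(P[...,2]-z)<.01)&(hsv[...,0]<16)]
        if len(q)>3: print(n,z,len(q),np.median(q,0).round(4),np.ptp(q,0)[:2].round(3))
    return im,d,c,P
E
python3 - <<'E'
from h import *
for n in("scene","side"):
    im,d,c,P=brush_axis(n)
    q=P[(abs(P[...,0]-.59)<.08)&(abs(P[...,1]+.33)<.08)&(P[...,2]>.056)&(P[...,2]<.064)&(d>0)]
    print(n,"stand",cv2.minAreaRect((q[:,:2]*1000).astype(np.float32)))
    for k,(x,y,r,lo,hi) in dict(pot=(.4285,-.341,.09,.055,.07),jar=(.462,-.183,.09,.08,.1)).items():
        q=P[(np.hypot(P[...,0]-x,P[...,1]-y)<r)&(P[...,2]>lo)&(P[...,2]<hi)&(d>0)]
        print(n,k,len(q),cv2.minEnclosingCircle((q[:,:2]*1000).astype(np.float32)),q.mean(0).round(4))
    for k,(x,y) in dict(c=(.611,.226),b=(.62,.125),a=(.629,.02)).items():
        q=P[(abs(P[...,0]-x)<.04)&(abs(P[...,1]-y)<.05)&(P[...,2]>.1085)&(P[...,2]<.125)&(d>0)]
        print(n,k,len(q),q.mean(0).round(4),np.percentile(q,[3,97],axis=0).round(3).tolist())
    cv2.imwrite(f"pics/{n}3.png",im)
E
```

```text
scene 0.085 23 [ 0.5888 -0.3118  0.086 ] [0.016 0.018]
scene 0.105 24 [ 0.5881 -0.3114  0.1058] [0.015 0.018]
scene 0.125 28 [ 0.5883 -0.312   0.1251] [0.009 0.019]
scene 0.145 25 [ 0.589  -0.3127  0.1459] [0.011 0.018]
scene 0.165 28 [ 0.5883 -0.312   0.1663] [0.009 0.018]
scene 0.185 31 [ 0.5887 -0.313   0.1853] [0.012 0.019]
scene stand ((579.5490112304688, -338.4407043457031), (92.12348175048828, 143.93589782714844), 3.111114025115967)
scene pot 148 ((447.4808349609375, -290.6403503417969), 42.742279052734375) [ 0.4442 -0.293   0.0613]
scene jar 138 ((462.28955078125, -181.65496826171875), 40.74985122680664) [ 0.4624 -0.1806  0.0865]
scene c 72 [0.6125 0.2248 0.1108] [[0.597, 0.192, 0.109], [0.626, 0.248, 0.114]]
scene b 102 [0.6207 0.1258 0.1106] [[0.607, 0.1, 0.109], [0.636, 0.151, 0.114]]
scene a 114 [0.6314 0.0184 0.1109] [[0.618, -0.009, 0.109], [0.644, 0.053, 0.114]]
side 0.085 57 [ 0.5786 -0.3237  0.0862] [0.085 0.092]
side 0.105 61 [ 0.5791 -0.3235  0.1056] [0.019 0.008]
side 0.125 69 [ 0.5785 -0.3237  0.1243] [0.018 0.01 ]
side 0.145 74 [ 0.578  -0.3235  0.1442] [0.085 0.095]
side 0.165 81 [ 0.5786 -0.3237  0.1654] [0.019 0.009]
side 0.185 88 [ 0.578  -0.3237  0.1859] [0.085 0.094]
side stand ((586.263671875, -321.3858642578125), (112.01791381835938, 137.19473266601562), 42.17301559448242)
side pot 462 ((446.692626953125, -292.9947509765625), 41.37629699707031) [ 0.4458 -0.2948  0.0614]
side jar 331 ((461.2341613769531, -184.47702026367188), 40.43589401245117) [ 0.4613 -0.1855  0.0862]
side c 20 [0.6195 0.2128 0.1101] [[0.614, 0.178, 0.109], [0.624, 0.234, 0.113]]
side b 115 [0.6175 0.1216 0.1109] [[0.604, 0.091, 0.109], [0.631, 0.148, 0.113]]
side a 172 [0.627  0.0189 0.1107] [[0.613, -0.011, 0.109], [0.642, 0.05, 0.113]]
```

```bash
python3 - <<'E'
from h import *
im,d,c=cam("side"); P=pts(d,c); hsv=cv2.cvtColor(im,cv2.COLOR_BGR2HSV)
im2,d2,c2=cam("scene"); P2=pts(d2,c2); hsv2=cv2.cvtColor(im2,cv2.COLOR_BGR2HSV)
for nm,lo,hi in(("yellow",(23,150,100),(35,255,255)),("purple",(130,80,50),(160,255,255))):
  for I,H,PP in(("side",hsv,P),("scene",hsv2,P2)):
    m=cv2.inRange(H,lo,hi); n,l,s,_=cv2.connectedComponentsWithStats(m)
    for i in range(1,n):
        if s[i,4]>60:
            q=PP[l==i]; q=q[(q[:,2]>-.01)&(q[:,2]<.3)&(q[:,1]>-.7)]; t=q[q[:,2]>np.percentile(q[:,2],80)];b=q[q[:,2]<np.percentile(q[:,2],20)]
            print(nm,I,s[i],"top",t.mean(0).round(3),q[:,2].max().round(3),"bot",b.mean(0).round(3))
plan((.580,-.312,.25),5)
E
```

```text
yellow side [328 276  26  66 690] top [ 0.682 -0.334  0.186] 0.193 bot [ 0.679 -0.339  0.027]
yellow side [294 325  23  59 725] top [ 0.6   -0.416  0.189] 0.192 bot [ 0.599 -0.419  0.047]
yellow side [263 333  16  51 632] top [ 0.542 -0.421  0.19 ] 0.193 bot [ 0.544 -0.42   0.066]
yellow scene [ 97 208  28  53 433] top [ 0.58  -0.413  0.188] 0.195 bot [ 0.591 -0.411  0.035]
yellow scene [137 244  20  33 220] top [ 0.688 -0.329  0.187] 0.193 bot [ 0.694 -0.327  0.031]
purple side [309 235  20  65 601] top [ 0.664 -0.237  0.184] 0.192 bot [ 0.663 -0.24   0.028]
purple scene [173 228  15  35 241] top [ 0.67  -0.231  0.186] 0.194 bot [ 0.674 -0.232  0.027]
tcp [0.6298 0.0202 0.19  ] yaw 5.0 tilt rot units [ 0.0002  0.     -0.    ] shift units [-16.33  -3.93  -3.  ] t 23.35
```

All three cuffs hang with their tops at 0.111. The pot has been knocked aside and is now at (0.447, -0.292). The brown brush is upright at (0.580, -0.312), and the purple and yellow look-alikes stand at least 10 cm away from it. I'll go above the brush.

Request:
arm_command --rows '[{"delta_pos": [-0.9,-0.2,-0.5],"rot": [0,0,0],"fingers": 0},{"delta_pos": [-0.9,-0.2,-0.5],"rot": [0,0,0],"fingers": 0},{"delta_pos": [-0.9,-0.2,-0.5],"rot": [0,0,0],"fingers": 0},{"delta_pos": [-0.9,-0.2,-0.5],"rot": [0,0,0],"fingers": 0},{"delta_pos": [-0.9,-0.2,-0.5],"rot": [0,0,0],"fingers": 0},{"delta_pos": [-0.9,-0.22,-0.5],"rot": [0,0,0],"fingers": 0},{"delta_pos": [-0.9,-0.22,0],"rot": [0,0,0],"fingers": 0},{"delta_pos": [-0.9,-0.22,0],"rot": [0,0,0],"fingers": 0},{"delta_pos": [-0.9,-0.22,0],"rot": [0,0,0],"fingers": 0},{"delta_pos": [-0.9,-0.22,0],"rot": [0,0,0],"fingers": 0},{"delta_pos": [-0.9,-0.22,0],"rot": [0,0,0],"fingers": 0},{"delta_pos": [-0.9,-0.22,0],"rot": [0,0,0],"fingers": 0},{"delta_pos": [-0.9,-0.22,0],"rot": [0,0,0],"fingers": 0},{"delta_pos": [-0.9,-0.22,0],"rot": [0,0,0],"fingers": 0},{"delta_pos": [-0.9,-0.22,0],"rot": [0,0,0],"fingers": 0},{"delta_pos": [-0.9,-0.22,0],"rot": [0,0,0],"fingers": 0},{"delta_pos": [-0.9,-0.22,0],"rot": [0,0,0],"fingers": 0},{"delta_pos": [-0.9,-0.22,0],"rot": [0,0,0],"fingers": 0},{"delta_pos": [0,0,0],"rot": [0,0,0],"fingers": 0},{"delta_pos": [0,0,0],"rot": [0,0,0],"fingers": 0}]'

```text
clock: 25.35
tcp_pos: [0.5806, -0.3099, 0.249]
orientation: [-0.0, 0.676, 0.737, 0.0]
wrist_force: [0.7, -0.8, -0.1]
finger_gap: 0.0853
```

```bash
python3 - <<'E'
from h import *
plan((.580,-.312,.137),5)
im,d,c=cam("wrist"); P=pts(d,c); cv2.imwrite("pics/w3.png",im)
q=P[(d>0)&(np.hypot(P[...,0]-.58,P[...,1]+.312)<.03)&(P[...,2]>.192)&(P[...,2]<.206)]; print(len(q),q.mean(0) if len(q) else 0,cv2.minEnclosingCircle((q[:,:2]*1000).astype(np.float32)) if len(q) else 0)
E
```

```text
tcp [ 0.5806 -0.3099  0.249 ] yaw 4.94 tilt rot units [-0.     -0.0001 -0.0002] shift units [-0.1  -0.04  5.6 ] t 25.35
544 [ 0.58056    -0.31475987  0.19889697] ((580.6051635742188, -316.3679504394531), 9.85212516784668)
```

View pics/w3.png

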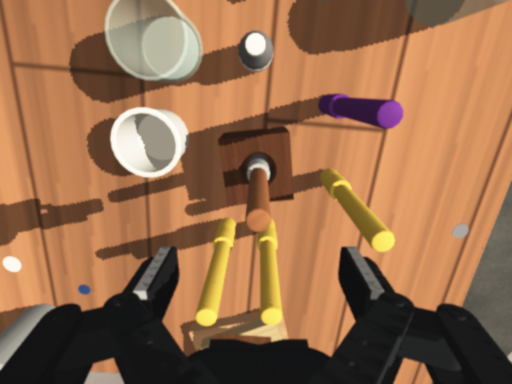

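Wrist view: the brown brush stands in the dark stand at (258,200), with the purple (385,110) and yellow (225,290), (270,290), (380,235) ones away from the fingers. Its top centre measures (0.5806, -0.315). I'll grasp it.

Request:
arm_command --rows '[{"delta_pos": [-0.23,0,0.4],"rot": [0,0,0],"fingers": 0},{"delta_pos": [0,0,0.8],"rot": [0,0,0],"fingers": 0},{"delta_pos": [0,0,0.8],"rot": [0,0,0],"fingers": 0},{"delta_pos": [0,0,0.8],"rot": [0,0,0],"fingers": 0},{"delta_pos": [0,0,0.8],"rot": [0,0,0],"fingers": 0},{"delta_pos": [0,0,0.8],"rot": [0,0,0],"fingers": 0},{"delta_pos": [0,0,0.8],"rot": [0,0,0],"fingers": 0},{"delta_pos": [0,0,0.4],"rot": [0,0,0],"fingers": 0},{"delta_pos": [0,0,0],"rot": [0,0,0],"fingers": 0},{"delta_pos": [0,0,0],"rot": [0,0,0],"fingers": 0.6},{"delta_pos": [0,0,0],"rot": [0,0,0],"fingers": 0.9},{"delta_pos": [0,0,0],"rot": [0,0,0],"fingers": 1},{"delta_pos": [0,0,0],"rot": [0,0,0],"fingers": 1},{"delta_pos": [0,0,0],"rot": [0,0,0],"fingers": 1},{"delta_pos": [0,0,0],"rot": [0,0,0],"fingers": 1},{"delta_pos": [0,0,0],"rot": [0,0,0],"fingers": 1},{"delta_pos": [0,0,0],"rot": [0,0,0],"fingers": 1}]' --squeeze 60

```text
clock: 27.1
tcp_pos: [0.5814, -0.3141, 0.1379]
orientation: [0.001, 0.676, 0.737, 0.0]
wrist_force: [-0.2, 0.6, 4.9]
finger_gap: 0.0187
```

```bash
python3 - <<'E'
from h import *
plan((.5805,-.3145,.235),5)
s=env.get_state(); print(s["finger_gap"],s["wrist_force"])
plan((.447,-.292,.235),5)
for n in("scene","side"):brush_axis(n)
E
```

```text
tcp [ 0.5814 -0.3141  0.1379] yaw 4.99 tilt rot units [ 0.0001  0.0001 -0.    ] shift units [-0.02 -0.04 -4.85] t 27.1
0.018683263676108584 [-0.23141486  0.5689604   4.86058623]
tcp [ 0.5814 -0.3141  0.1379] yaw 4.99 tilt rot units [ 0.0001  0.0001 -0.    ] shift units [ 1.69 -6.6  -4.85] t 27.1
scene 0.085 26 [ 0.5886 -0.3132  0.0857] [0.017 0.022]
scene 0.105 21 [ 0.5887 -0.3109  0.1043] [0.008 0.018]
scene 0.125 12 [ 0.5904 -0.3127  0.1198] [0.008 0.014]
scene 0.145 9 [ 0.6032 -0.3076  0.149 ] [0.01  0.013]
scene 0.185 10 [ 0.6023 -0.2999  0.1911] [0.052 0.022]
side 0.085 57 [ 0.5787 -0.3236  0.0855] [0.019 0.018]
side 0.105 66 [ 0.5787 -0.3241  0.1054] [0.019 0.011]
side 0.125 69 [ 0.5802 -0.3236  0.1241] [0.019 0.013]
side 0.145 105 [ 0.5798 -0.3232  0.1466] [0.046 0.014]
side 0.165 122 [ 0.5805 -0.3232  0.1645] [0.046 0.014]
side 0.185 213 [ 0.5799 -0.3236  0.1877] [0.117 0.1  ]
```

Request:
arm_command --rows '[{"delta_pos": [0,0,-0.5],"rot": [0,0,0],"fingers": 1},{"delta_pos": [0,0,-0.8],"rot": [0,0,0],"fingers": 1},{"delta_pos": [0,0,-0.8],"rot": [0,0,0],"fingers": 1},{"delta_pos": [0,0,-0.9],"rot": [0,0,0],"fingers": 1},{"delta_pos": [0,0,-1],"rot": [0,0,0],"fingers": 1},{"delta_pos": [0,0,-1],"rot": [0,0,0],"fingers": 1},{"delta_pos": [0.21,-0.82,0],"rot": [0,0,0],"fingers": 1},{"delta_pos": [0.21,-0.82,0],"rot": [0,0,0],"fingers": 1},{"delta_pos": [0.21,-0.82,0],"rot": [0,0,0],"fingers": 1},{"delta_pos": [0.21,-0.82,0],"rot": [0,0,0],"fingers": 1},{"delta_pos": [0.21,-0.82,0],"rot": [0,0,0],"fingers": 1},{"delta_pos": [0.21,-0.82,0],"rot": [0,0,0],"fingers": 1},{"delta_pos": [0.21,-0.82,0],"rot": [0,0,0],"fingers": 1},{"delta_pos": [0.21,-0.82,0],"rot": [0,0,0],"fingers": 1},{"delta_pos": [0,0,0],"rot": [0,0,0],"fingers": 1},{"delta_pos": [0,0,0],"rot": [0,0,0],"fingers": 1}]'

```text
clock: 28.8
tcp_pos: [0.4477, -0.2919, 0.2375]
orientation: [0.0, 0.676, 0.737, 0.0]
wrist_force: [0.0, -0.5, 0.0]
finger_gap: 0.0188
```

```bash
cat >> h.py <<'E'
def pj(n="side"):
    im,d,c=cam(n); P=pts(d,c)
    for k,(x,y,r,lo,hi) in dict(pot=(.447,-.292,.08,.057,.067),jar=(.462,-.183,.07,.083,.093)).items():
        q=P[(np.hypot(P[...,0]-x,P[...,1]-y)<r)&(P[...,2]>lo)&(P[...,2]<hi)&(d>0)]
        print(n,k,len(q),cv2.minAreaRect((q[:,:2]*1000).astype(np.float32)),q.mean(0).round(4))
    return im,d,c,P
E
python3 - <<'E'
from h import *
plan((.447,-.292,.14),5)
for n in("scene","side"):
    im,d,c,P=pj(n)
    m=(np.hypot(P[...,0]-.447,P[...,1]+.294)<.03)&(d>0)
    for z in(.115,.13,.15,.165,.18,.2):
        q=P[m&(abs(P[...,2]-z)<.008)]; print(n,z,len(q),np.median(q,0).round(4) if len(q) else 0)
    cv2.imwrite(f"pics/{n}4.png",im)
a=cv2.imread("pics/scene4.png")[120:280,80:300];b=cv2.imread("pics/side4.png")[210:370,120:340]
cv2.imwrite("pics/d4.png",cv2.resize(np.hstack([a,b]),(800,292),interpolation=cv2.INTER_CUBIC))
E
```

```text
tcp [ 0.4477 -0.2919  0.2375] yaw 4.97 tilt rot units [ 0.0001  0.     -0.0001] shift units [-0.   -0.04  4.88] t 28.8
scene pot 137 ((455.1529846191406, -274.9833984375), (114.93657684326172, 81.7834701538086), 60.34385299682617) [ 0.4529 -0.287   0.0617]
scene jar 120 ((462.5277404785156, -181.20799255371094), (77.26653289794922, 79.01355743408203), 32.55083084106445) [ 0.4634 -0.1799  0.0872]
scene 0.115 19 [ 0.457  -0.2888  0.1172]
scene 0.13 30 [ 0.4583 -0.2909  0.131 ]
scene 0.15 23 [ 0.4593 -0.289   0.1516]
scene 0.165 39 [ 0.4575 -0.289   0.1661]
scene 0.18 35 [ 0.4553 -0.29    0.1753]
scene 0.2 28 [ 0.4566 -0.2895  0.1997]
side pot 417 ((445.1601867675781, -278.3658752441406), (80.39717864990234, 111.3343505859375), 6.275502681732178) [ 0.4488 -0.2942  0.0619]
side jar 147 ((477.7580871582031, -186.45489501953125), (79.87467956542969, 46.23933029174805), 81.31390380859375) [ 0.481  -0.1884  0.0873]
side 0.115 48 [ 0.4488 -0.3043  0.1177]
side 0.13 74 [ 0.4497 -0.304   0.1305]
side 0.15 72 [ 0.4494 -0.305   0.1511]
side 0.165 93 [ 0.4499 -0.3048  0.1658]
side 0.18 114 [ 0.449  -0.3014  0.175 ]
side 0.2 70 [ 0.4492 -0.3021  0.1995]
```

View pics/d4.png

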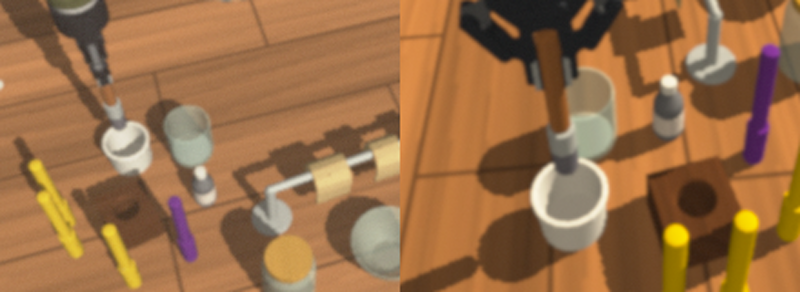

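The brush hangs straight over the pot, and the pot is where I last measured it. I'll dip it to about 7 mm above the floor and come up again.

Request:
arm_command --rows '[{"delta_pos": [0,-0.06,0.7],"rot": [0,0,0],"fingers": 1},{"delta_pos": [0,0,0.8],"rot": [0,0,0],"fingers": 1},{"delta_pos": [0,0,0.8],"rot": [0,0,0],"fingers": 1},{"delta_pos": [0,0,0.8],"rot": [0,0,0],"fingers": 1},{"delta_pos": [0,0,0.8],"rot": [0,0,0],"fingers": 1},{"delta_pos": [0,0,0.6],"rot": [0,0,0],"fingers": 1},{"delta_pos": [0,0,0.4],"rot": [0,0,0],"fingers": 1},{"delta_pos": [0,0,0],"rot": [0,0,0],"fingers": 1},{"delta_pos": [0,0,0],"rot": [0,0,0],"fingers": 1},{"delta_pos": [0,0,0],"rot": [0,0,0],"fingers": 1},{"delta_pos": [0,0,0],"rot": [0,0,0],"fingers": 1},{"delta_pos": [0,0,0],"rot": [0,0,0],"fingers": 1}]'

```text
clock: 30.1
tcp_pos: [0.4466, -0.2921, 0.1398]
orientation: [0.001, 0.676, 0.737, 0.0]
wrist_force: [-0.4, -0.3, -0.7]
finger_gap: 0.0186
```

Request:
arm_command --rows '[{"delta_pos": [0,0,-0.6],"rot": [0,0,0],"fingers": 1},{"delta_pos": [0,0,-0.8],"rot": [0,0,0],"fingers": 1},{"delta_pos": [0,0,-0.8],"rot": [0,0,0],"fingers": 1},{"delta_pos": [0,0,-0.8],"rot": [0,0,0],"fingers": 1},{"delta_pos": [0,0,-1],"rot": [0,0,0],"fingers": 1},{"delta_pos": [0,0,-1],"rot": [0,0,0],"fingers": 1},{"delta_pos": [0,0,-1],"rot": [0,0,0],"fingers": 1},{"delta_pos": [0,0,-1],"rot": [0,0,0],"fingers": 1},{"delta_pos": [0,0,0],"rot": [0,0,0],"fingers": 1},{"delta_pos": [0,0,0],"rot": [0,0,0],"fingers": 1}]'

```text
clock: 31.1
tcp_pos: [0.4465, -0.2921, 0.2797]
orientation: [0.001, 0.676, 0.737, 0.0]
wrist_force: [-0.2, 0.1, -1.0]
finger_gap: 0.0188
```

```bash
python3 - <<'E'
from h import *
plan((.629,.02,.278),5)
pj("side")
E
```

```text
tcp [ 0.4465 -0.2921  0.2797] yaw 4.99 tilt rot units [ 0.0002  0.0002 -0.    ] shift units [14.75 10.45  0.09] t 31.1
side pot 481 ((445.87060546875, -277.7467956542969), (79.85945892333984, 113.58690643310547), 3.6645500659942627) [ 0.4479 -0.2893  0.0618]
side jar 174 ((473.4005432128906, -182.70416259765625), (55.159324645996094, 80.19209289550781), 9.419358253479004) [ 0.4762 -0.1824  0.0875]
```

Request:
arm_command --rows '[{"delta_pos": [0.92,0.65,0],"rot": [0,0,0],"fingers": 1},{"delta_pos": [0.92,0.65,0],"rot": [0,0,0],"fingers": 1},{"delta_pos": [0.92,0.65,0],"rot": [0,0,0],"fingers": 1},{"delta_pos": [0.92,0.65,0],"rot": [0,0,0],"fingers": 1},{"delta_pos": [0.92,0.65,0],"rot": [0,0,0],"fingers": 1},{"delta_pos": [0.92,0.65,0],"rot": [0,0,0],"fingers": 1},{"delta_pos": [0.92,0.65,0],"rot": [0,0,0],"fingers": 1},{"delta_pos": [0.92,0.65,0],"rot": [0,0,0],"fingers": 1},{"delta_pos": [0.92,0.65,0],"rot": [0,0,0],"fingers": 1},{"delta_pos": [0.92,0.65,0],"rot": [0,0,0],"fingers": 1},{"delta_pos": [0.92,0.65,0],"rot": [0,0,0],"fingers": 1},{"delta_pos": [0.92,0.65,0],"rot": [0,0,0],"fingers": 1},{"delta_pos": [0.92,0.65,0],"rot": [0,0,0],"fingers": 1},{"delta_pos": [0.92,0.65,0],"rot": [0,0,0],"fingers": 1},{"delta_pos": [0.92,0.65,0],"rot": [0,0,0],"fingers": 1},{"delta_pos": [0.92,0.65,0],"rot": [0,0,0],"fingers": 1},{"delta_pos": [0,0,0],"rot": [0,0,0],"fingers": 1},{"delta_pos": [0,0,0],"rot": [0,0,0],"fingers": 1}]'

```text
clock: 32.95
tcp_pos: [0.6273, 0.0198, 0.2777]
orientation: [-0.001, 0.675, 0.738, -0.001]
wrist_force: [0.4, -0.9, -0.3]
finger_gap: 0.0189
```

```bash
python3 - <<'E'
from h import *
plan((.628,.0195,.239),5)
for n in("scene","side"):
    im,d,c=cam(n); P=pts(d,c)
    m=(np.hypot(P[...,0]-.629,P[...,1]-.02)<.03)&(d>0)
    for z in(.165,.18,.2,.225):
        q=P[m&(abs(P[...,2]-z)<.008)]; print(n,z,len(q),np.median(q,0).round(4) if len(q) else 0)
    q=P[m&(P[...,2]>.14)&(P[...,2]<.17)]; print("tip z",np.percentile(q[:,2],[0,2,5]))
    cv2.imwrite(f"pics/{n}5.png",im)
a=cv2.imread("pics/scene5.png")[100:260,180:400];b=cv2.imread("pics/side5.png")[90:250,200:420]
cv2.imwrite("pics/d5.png",cv2.resize(np.hstack([a,b]),(800,292),interpolation=cv2.INTER_CUBIC))
E
```

```text
tcp [0.6273 0.0198 0.2777] yaw 5.05 tilt rot units [-0.0004 -0.      0.0001] shift units [-0.02  0.03  1.94] t 32.95
scene 0.165 27 [0.6369 0.0155 0.1653]
scene 0.18 25 [0.6378 0.0154 0.1791]
scene 0.2 30 [0.6378 0.0145 0.1992]
scene 0.225 21 [0.6352 0.0173 0.2253]
tip z [0.15213212 0.15246463 0.15318137]
side 0.165 51 [0.6239 0.0072 0.1647]
side 0.18 52 [0.6242 0.007  0.1801]
side 0.2 61 [0.6243 0.0071 0.1998]
side 0.225 47 [0.6244 0.0092 0.2247]
tip z [0.15120703 0.15210284 0.1527606 ]
```

View pics/d5.png

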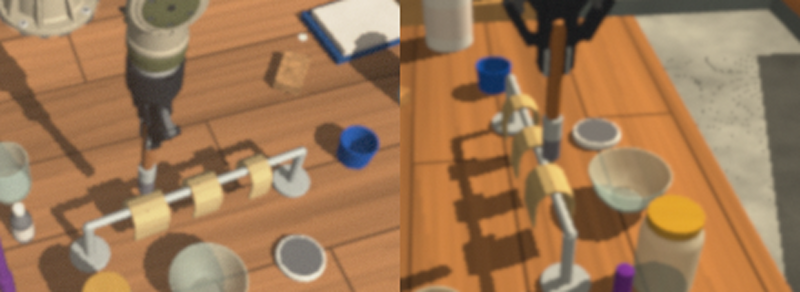

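The brush is above cuff a, about 3 mm short in x. I'll correct that and dab gently.

Request:
arm_command --rows '[{"delta_pos": [0,0.15,0.5],"rot": [0,0,0],"fingers": 1},{"delta_pos": [0,0,0.5],"rot": [0,0,0],"fingers": 1},{"delta_pos": [0,0,0.5],"rot": [0,0,0],"fingers": 1},{"delta_pos": [0,0,0.3],"rot": [0,0,0],"fingers": 1},{"delta_pos": [0,0,0.1],"rot": [0,0,0],"fingers": 1},{"delta_pos": [0,0,0.05],"rot": [0,0,0],"fingers": 1},{"delta_pos": [0,0,0],"rot": [0,0,0],"fingers": 1},{"delta_pos": [0,0,0],"rot": [0,0,0],"fingers": 1}]'

```text
clock: 33.85
tcp_pos: [0.6312, 0.0198, 0.2408]
orientation: [0.0, 0.676, 0.737, 0.0]
wrist_force: [1.0, 0.8, -0.7]
finger_gap: 0.019
```

Request:
arm_command --rows '[{"delta_pos": [0,0,0.05],"rot": [0,0,0],"fingers": 1},{"delta_pos": [0,0,0.05],"rot": [0,0,0],"fingers": 1},{"delta_pos": [0,0,0],"rot": [0,0,0],"fingers": 1},{"delta_pos": [0,0,0],"rot": [0,0,0],"fingers": 1}]'

```text
clock: 34.25
tcp_pos: [0.6313, 0.0198, 0.2391]
orientation: [0.001, 0.676, 0.737, 0.0]
wrist_force: [-0.3, 0.2, 3.9]
finger_gap: 0.0185
```

Request:
arm_command --rows '[{"delta_pos": [0,0,0.04],"rot": [0,0,0],"fingers": 1},{"delta_pos": [0,0,0],"rot": [0,0,0],"fingers": 1},{"delta_pos": [0,0,0],"rot": [0,0,0],"fingers": 1},{"delta_pos": [0,0,0],"rot": [0,0,0],"fingers": 1}]'

```text
clock: 34.65
tcp_pos: [0.6313, 0.0197, 0.239]
orientation: [0.001, 0.676, 0.737, 0.001]
wrist_force: [-0.8, -1.2, 7.9]
finger_gap: 0.0186
```

Request:
arm_command --rows '[{"delta_pos": [0,0,-0.3],"rot": [0,0,0],"fingers": 1},{"delta_pos": [0,0,-0.8],"rot": [0,0,0],"fingers": 1},{"delta_pos": [0,0,-0.9],"rot": [0,0,0],"fingers": 1},{"delta_pos": [0,0,0],"rot": [0,0,0],"fingers": 1},{"delta_pos": [0,0,0],"rot": [0,0,0],"fingers": 1}]'

```text
clock: 35.15
tcp_pos: [0.631, 0.0197, 0.277]
orientation: [-0.0, 0.676, 0.737, 0.0]
wrist_force: [-0.5, -0.2, -1.1]
finger_gap: 0.0182
```

```bash
python3 - <<'E'
from h import *
for n in("scene","side"):
    im,d,c=cam(n); P=pts(d,c)
    for k,(x,y) in dict(c=(.611,.226),b=(.62,.125),a=(.629,.02)).items():
        q=P[(abs(P[...,0]-x)<.04)&(abs(P[...,1]-y)<.05)&(P[...,2]>.1085)&(P[...,2]<.125)&(d>0)]
        print(n,k,len(q),q.mean(0).round(4),np.percentile(q,[3,97],axis=0).round(3).tolist())
plan((.621,.124,.278),5)
print(env.get_state()["wrist_force"])
E
```

```text
scene c 70 [0.6126 0.2274 0.1105] [[0.6, 0.208, 0.109], [0.627, 0.253, 0.114]]
scene b 94 [0.6201 0.1247 0.1108] [[0.608, 0.101, 0.109], [0.633, 0.152, 0.114]]
scene a 120 [0.6304 0.0221 0.1107] [[0.617, -0.006, 0.109], [0.646, 0.052, 0.114]]
side c 85 [0.6093 0.2222 0.1106] [[0.595, 0.191, 0.109], [0.624, 0.258, 0.113]]
side b 119 [0.6174 0.1238 0.1109] [[0.604, 0.093, 0.109], [0.63, 0.162, 0.113]]
side a 175 [0.6279 0.0185 0.1107] [[0.613, -0.015, 0.109], [0.643, 0.05, 0.113]]
tcp [0.6304 0.0198 0.2761] yaw 5.0 tilt rot units [-0.0003 -0.0001 -0.    ] shift units [ 5.23 -0.02 -0.1 ] t 35.25
[ 0.69563777  0.33013494 -0.58130658]
```

Dabbed cuff a: contact force 8 N at TCP z=0.239, and all cuffs still hang. Next cuff b.

Request:
arm_command --rows '[{"delta_pos": [0.87,0,0],"rot": [0,0,0],"fingers": 1},{"delta_pos": [0.87,0,0],"rot": [0,0,0],"fingers": 1},{"delta_pos": [0.87,0,0],"rot": [0,0,0],"fingers": 1},{"delta_pos": [0.87,0,0],"rot": [0,0,0],"fingers": 1},{"delta_pos": [0.87,0,0],"rot": [0,0,0],"fingers": 1},{"delta_pos": [0.87,0,0],"rot": [0,0,0],"fingers": 1},{"delta_pos": [0,0,0],"rot": [0,0,0],"fingers": 1},{"delta_pos": [0,0,0.6],"rot": [0,0,0],"fingers": 1},{"delta_pos": [0,0,0.6],"rot": [0,0,0],"fingers": 1},{"delta_pos": [0,0,0.5],"rot": [0,0,0],"fingers": 1},{"delta_pos": [0,0,0.1],"rot": [0,0,0],"fingers": 1},{"delta_pos": [0,0,0.1],"rot": [0,0,0],"fingers": 1},{"delta_pos": [0,0,0.05],"rot": [0,0,0],"fingers": 1},{"delta_pos": [0,0,0],"rot": [0,0,0],"fingers": 1},{"delta_pos": [0,0,0],"rot": [0,0,0],"fingers": 1},{"delta_pos": [0,0,0],"rot": [0,0,0],"fingers": 1}]'

```text
clock: 36.85
tcp_pos: [0.622, 0.1237, 0.239]
orientation: [0.0, 0.676, 0.737, 0.0]
wrist_force: [-0.6, -0.3, 2.0]
finger_gap: 0.0188
```

Request:
arm_command --rows '[{"delta_pos": [0,0,0.05],"rot": [0,0,0],"fingers": 1},{"delta_pos": [0,0,0.03],"rot": [0,0,0],"fingers": 1},{"delta_pos": [0,0,0],"rot": [0,0,0],"fingers": 1},{"delta_pos": [0,0,0],"rot": [0,0,0],"fingers": 1}]'

```text
clock: 37.25
tcp_pos: [0.6222, 0.1237, 0.2389]
orientation: [0.001, 0.676, 0.737, 0.001]
wrist_force: [-2.3, -0.3, 8.4]
finger_gap: 0.0186
```

Request:
arm_command --rows '[{"delta_pos": [0,0,-0.3],"rot": [0,0,0],"fingers": 1},{"delta_pos": [0,0,-0.8],"rot": [0,0,0],"fingers": 1},{"delta_pos": [0,0,-0.9],"rot": [0,0,0],"fingers": 1},{"delta_pos": [0,0,0],"rot": [0,0,0],"fingers": 1},{"delta_pos": [0,0,0],"rot": [0,0,0],"fingers": 1}]'

```text
clock: 37.75
tcp_pos: [0.6221, 0.1239, 0.2767]
orientation: [0.0, 0.676, 0.737, 0.0]
wrist_force: [-0.4, -0.2, -0.4]
finger_gap: 0.0186
```

```bash
python3 - <<'E'
from h import *
plan((.6125,.225,.278),5)
E
```

```text
tcp [0.6221 0.1239 0.2767] yaw 5.0 tilt rot units [ 0.0001 -0.      0.    ] shift units [ 5.08 -0.04 -0.07] t 37.75
```

Request:
arm_command --rows '[{"delta_pos": [0.85,0,0],"rot": [0,0,0],"fingers": 1},{"delta_pos": [0.85,0,0],"rot": [0,0,0],"fingers": 1},{"delta_pos": [0.85,-0.05,0],"rot": [0,0,0],"fingers": 1},{"delta_pos": [0.85,0,0],"rot": [0,0,0],"fingers": 1},{"delta_pos": [0.85,0,0],"rot": [0,0,0],"fingers": 1},{"delta_pos": [0.85,0,0],"rot": [0,0,0],"fingers": 1},{"delta_pos": [0,0,0],"rot": [0,0,0],"fingers": 1},{"delta_pos": [0,0,0.6],"rot": [0,0,0],"fingers": 1},{"delta_pos": [0,0,0.6],"rot": [0,0,0],"fingers": 1},{"delta_pos": [0,0,0.5],"rot": [0,0,0],"fingers": 1},{"delta_pos": [0,0,0.1],"rot": [0,0,0],"fingers": 1},{"delta_pos": [0,0,0.1],"rot": [0,0,0],"fingers": 1},{"delta_pos": [0,0,0.05],"rot": [0,0,0],"fingers": 1},{"delta_pos": [0,0,0.05],"rot": [0,0,0],"fingers": 1},{"delta_pos": [0,0,0],"rot": [0,0,0],"fingers": 1},{"delta_pos": [0,0,0],"rot": [0,0,0],"fingers": 1},{"delta_pos": [0,0,0],"rot": [0,0,0],"fingers": 1}]'

```text
clock: 39.45
tcp_pos: [0.6123, 0.2251, 0.239]
orientation: [0.001, 0.676, 0.737, 0.001]
wrist_force: [-2.2, -1.1, 6.3]
finger_gap: 0.0187
```

Request:
arm_command --rows '[{"delta_pos": [0,0,-0.3],"rot": [0,0,0],"fingers": 1},{"delta_pos": [0,0,-0.8],"rot": [0,0,0],"fingers": 1},{"delta_pos": [0,0,-1],"rot": [0,0,0],"fingers": 1},{"delta_pos": [0,0,-0.3],"rot": [0,0,0],"fingers": 1},{"delta_pos": [0,0,0],"rot": [0,0,0],"fingers": 1}]'

```text
clock: 39.95
tcp_pos: [0.6127, 0.2254, 0.2861]
orientation: [0.001, 0.676, 0.737, 0.001]
wrist_force: [0.5, -0.4, -2.2]
finger_gap: 0.0181
```

```bash
python3 - <<'E'
from h import *
for n in("scene","side"):
    im,d,c,P=pj(n)
    for k,(x,y) in dict(c=(.611,.226),b=(.62,.125),a=(.629,.02)).items():
        q=P[(abs(P[...,0]-x)<.04)&(abs(P[...,1]-y)<.05)&(P[...,2]>.1085)&(P[...,2]<.125)&(d>0)]
        print(n,k,len(q),q.mean(0).round(4))
plan((.462,-.183,.278),5)
E
```

```text
scene pot 154 ((449.5953674316406, -271.6937255859375), (115.95841979980469, 83.4990005493164), 82.48518371582031) [ 0.4466 -0.288   0.0615]
scene jar 110 ((463.7396545410156, -180.60549926757812), (76.01734161376953, 80.37664794921875), 76.03955078125) [ 0.4649 -0.1814  0.0872]
scene c 85 [0.6107 0.2269 0.1107]
scene b 102 [0.6206 0.1247 0.1108]
scene a 127 [0.6289 0.0232 0.1107]
side pot 498 ((447.17352294921875, -274.9776611328125), (119.13636016845703, 79.78681945800781), 87.0859146118164) [ 0.4477 -0.2867  0.0619]
side jar 267 ((461.8881530761719, -184.61196899414062), (79.7112808227539, 78.46260070800781), 74.2034683227539) [ 0.4618 -0.1863  0.0874]
side c 83 [0.6077 0.2234 0.1108]
side b 125 [0.6177 0.1232 0.1108]
side a 174 [0.6274 0.0192 0.1107]
tcp [0.6119 0.2252 0.2842] yaw 4.99 tilt rot units [-0.0001  0.     -0.    ] shift units [-19.68  -9.25   0.31] t 40.05
```

All three cuffs are dabbed and hanging, and the jar is still at (0.4625, -0.183). Now the rinse.

Request:
arm_command --rows '[{"delta_pos": [-0.98,-0.46,0],"rot": [0,0,0],"fingers": 1},{"delta_pos": [-0.98,-0.46,0],"rot": [0,0,0],"fingers": 1},{"delta_pos": [-0.98,-0.46,0],"rot": [0,0,0],"fingers": 1},{"delta_pos": [-0.98,-0.46,0],"rot": [0,0,0],"fingers": 1},{"delta_pos": [-0.98,-0.46,0],"rot": [0,0,0],"fingers": 1},{"delta_pos": [-0.98,-0.46,0],"rot": [0,0,0],"fingers": 1},{"delta_pos": [-0.98,-0.46,0],"rot": [0,0,0],"fingers": 1},{"delta_pos": [-0.98,-0.46,0],"rot": [0,0,0],"fingers": 1},{"delta_pos": [-0.98,-0.46,0],"rot": [0,0,0],"fingers": 1},{"delta_pos": [-0.98,-0.46,0],"rot": [0,0,0],"fingers": 1},{"delta_pos": [-0.98,-0.46,0],"rot": [0,0,0],"fingers": 1},{"delta_pos": [-0.98,-0.46,0],"rot": [0,0,0],"fingers": 1},{"delta_pos": [-0.98,-0.46,0],"rot": [0,0,0],"fingers": 1},{"delta_pos": [-0.98,-0.46,0],"rot": [0,0,0],"fingers": 1},{"delta_pos": [-0.98,-0.46,0],"rot": [0,0,0],"fingers": 1},{"delta_pos": [-0.98,-0.46,0],"rot": [0,0,0],"fingers": 1},{"delta_pos": [-0.98,-0.46,0],"rot": [0,0,0],"fingers": 1},{"delta_pos": [-0.98,-0.46,0],"rot": [0,0,0],"fingers": 1},{"delta_pos": [-0.98,-0.46,0],"rot": [0,0,0],"fingers": 1},{"delta_pos": [-0.98,-0.46,0],"rot": [0,0,0],"fingers": 1}]'

```text
clock: 42.05
tcp_pos: [0.4619, -0.1817, 0.2837]
orientation: [-0.001, 0.676, 0.737, -0.0]
wrist_force: [0.2, 0.1, -0.4]
finger_gap: 0.0186
```

Request:
arm_command --rows '[{"delta_pos": [0,0,0],"rot": [0,0,0],"fingers": 1},{"delta_pos": [0,0,0],"rot": [0,0,0],"fingers": 1},{"delta_pos": [0,0,0],"rot": [0,0,0],"fingers": 1}]'

```text
clock: 42.35
tcp_pos: [0.4627, -0.1806, 0.2844]
orientation: [-0.001, 0.675, 0.737, 0.0]
wrist_force: [-0.5, 0.3, -0.4]
finger_gap: 0.0185
```

```bash
python3 - <<'E'
from h import *
plan((.462,-.183,.142),5)
for n in("scene","side"):
    im,d,c,P=pj(n)
    m=(np.hypot(P[...,0]-.462,P[...,1]+.183)<.03)&(d>0)
    for z in(.17,.19,.22):
        q=P[m&(abs(P[...,2]-z)<.008)]; print(n,z,len(q),np.median(q,0).round(4) if len(q) else 0)
    q=P[m&(P[...,2]>.12)]; print("tip z",np.percentile(q[:,2],[0,2]))
E
```

```text
tcp [ 0.4627 -0.1806  0.2844] yaw 5.02 tilt rot units [-0.0001 -0.0002  0.0001] shift units [-0.12 -0.04  7.12] t 42.35
scene pot 153 ((449.29156494140625, -272.2352294921875), (114.91595458984375, 81.1903305053711), 80.38439178466797) [ 0.4473 -0.2887  0.0613]
scene jar 115 ((462.0782470703125, -180.89675903320312), (77.15270233154297, 80.40150451660156), 63.572731018066406) [ 0.4626 -0.18    0.0871]
scene 0.17 27 [ 0.4728 -0.1794  0.1678]
scene 0.19 31 [ 0.473  -0.1797  0.1897]
scene 0.22 44 [ 0.4715 -0.1798  0.2203]
tip z [0.15979369 0.16290977]
side pot 507 ((448.7468566894531, -275.04486083984375), (119.04682922363281, 80.31242370605469), 82.82482147216797) [ 0.4479 -0.2857  0.0618]
side jar 271 ((461.51202392578125, -184.3096923828125), (79.17713928222656, 78.36699676513672), 74.31689453125) [ 0.4614 -0.1861  0.0873]
side 0.17 81 [ 0.4631 -0.1926  0.1701]
side 0.19 74 [ 0.4627 -0.1923  0.1903]
side 0.22 105 [ 0.4628 -0.1913  0.2205]
tip z [0.15721447 0.17130624]
```

Request:
arm_command --rows '[{"delta_pos": [-0.12,0,0.6],"rot": [0,0,0],"fingers": 1},{"delta_pos": [0,0,0.8],"rot": [0,0,0],"fingers": 1},{"delta_pos": [0,0,0.8],"rot": [0,0,0],"fingers": 1},{"delta_pos": [0,0,0.8],"rot": [0,0,0],"fingers": 1},{"delta_pos": [0,0,0.8],"rot": [0,0,0],"fingers": 1},{"delta_pos": [0,0,0.8],"rot": [0,0,0],"fingers": 1},{"delta_pos": [0,0,0.8],"rot": [0,0,0],"fingers": 1},{"delta_pos": [0,0,0.8],"rot": [0,0,0],"fingers": 1},{"delta_pos": [0,0,0.6],"rot": [0,0,0],"fingers": 1},{"delta_pos": [0,0,0.3],"rot": [0,0,0],"fingers": 1},{"delta_pos": [0,0,0],"rot": [0,0,0],"fingers": 1},{"delta_pos": [0,0,0],"rot": [0,0,0],"fingers": 1},{"delta_pos": [0,0,0],"rot": [0,0,0],"fingers": 1},{"delta_pos": [0,0,0],"rot": [0,0,0],"fingers": 1},{"delta_pos": [0,0,0],"rot": [0,0,0],"fingers": 1},{"delta_pos": [0,0,0],"rot": [0,0,0],"fingers": 1}]'

```text
clock: 44.05
tcp_pos: [0.4631, -0.1837, 0.1432]
orientation: [0.0, 0.676, 0.737, 0.0]
wrist_force: [-0.5, -0.0, -0.9]
finger_gap: 0.0186
```

Request:
arm_command --rows '[{"delta_pos": [0,0,-0.5],"rot": [0,0,0],"fingers": 1},{"delta_pos": [0,0,-0.8],"rot": [0,0,0],"fingers": 1},{"delta_pos": [0,0,-0.8],"rot": [0,0,0],"fingers": 1},{"delta_pos": [0,0,-0.8],"rot": [0,0,0],"fingers": 1},{"delta_pos": [0,0,-0.8],"rot": [0,0,0],"fingers": 1},{"delta_pos": [0,0,-0.8],"rot": [0,0,0],"fingers": 1},{"delta_pos": [0,0,-0.8],"rot": [0,0,0],"fingers": 1},{"delta_pos": [0,0,-0.8],"rot": [0,0,0],"fingers": 1},{"delta_pos": [0,0,0],"rot": [0,0,0],"fingers": 1},{"delta_pos": [0,0,0],"rot": [0,0,0],"fingers": 1}]'

```text
clock: 45.05
tcp_pos: [0.4632, -0.1837, 0.2652]
orientation: [0.0, 0.676, 0.737, 0.0]
wrist_force: [0.2, -0.4, -1.4]
finger_gap: 0.0185
```

```bash
python3 - <<'E'
from h import *
plan((.5814,-.3141,.262),5)
E
```

```text
tcp [ 0.4632 -0.1837  0.2652] yaw 5.0 tilt rot units [ 0.0001  0.0001 -0.    ] shift units [-7.01  5.32  0.16] t 45.05
```

Request:
arm_command --rows '[{"delta_pos": [-0.78,0.59,0],"rot": [0,0,0],"fingers": 1},{"delta_pos": [-0.78,0.59,0],"rot": [0,0,0],"fingers": 1},{"delta_pos": [-0.78,0.59,0],"rot": [0,0,0],"fingers": 1},{"delta_pos": [-0.78,0.59,0],"rot": [0,0,0],"fingers": 1},{"delta_pos": [-0.78,0.59,0],"rot": [0,0,0],"fingers": 1},{"delta_pos": [-0.78,0.59,0],"rot": [0,0,0],"fingers": 1},{"delta_pos": [-0.78,0.59,0],"rot": [0,0,0],"fingers": 1},{"delta_pos": [-0.78,0.59,0],"rot": [0,0,0],"fingers": 1},{"delta_pos": [-0.77,0.6,0],"rot": [0,0,0],"fingers": 1},{"delta_pos": [0,0,0],"rot": [0,0,0],"fingers": 1},{"delta_pos": [0,0,0],"rot": [0,0,0],"fingers": 1},{"delta_pos": [0,0,0],"rot": [0,0,0],"fingers": 1}]'

```text
clock: 46.25
tcp_pos: [0.5805, -0.3133, 0.2643]
orientation: [-0.001, 0.676, 0.737, -0.0]
wrist_force: [-0.1, 0.6, -0.7]
finger_gap: 0.0184
```

```bash
python3 - <<'E'
from h import *
plan((.5814,-.3141,.139),5)
for n in("scene","side"):
    im,d,c=cam(n); P=pts(d,c)
    m=(np.hypot(P[...,0]-.581,P[...,1]+.314)<.03)&(d>0)
    for z in(.15,.17,.19,.22):
        q=P[m&(abs(P[...,2]-z)<.008)]; print(n,z,len(q),np.median(q,0).round(4) if len(q) else 0)
    # stand top points (dark brown) and well hole
    q=P[(np.hypot(P[...,0]-.58,P[...,1]+.314)<.075)&(P[...,2]>.056)&(P[...,2]<.064)&(d>0)]
    print(n,"stand",cv2.minAreaRect((q[:,:2]*1000).astype(np.float32)),q.mean(0))
    q=P[(np.hypot(P[...,0]-.58,P[...,1]+.314)<.03)&(P[...,2]<.052)&(d>0)]
    if len(q): print(n,"hole",len(q),np.median(q,0))
E
```

```text
tcp [ 0.5805 -0.3133  0.2643] yaw 5.01 tilt rot units [-0.0002 -0.0002  0.    ] shift units [-0.05  0.04  6.27] t 46.25
scene 0.15 28 [ 0.591  -0.3104  0.1503]
scene 0.17 28 [ 0.5911 -0.312   0.1699]
scene 0.19 34 [ 0.5907 -0.3113  0.1897]
scene 0.22 28 [ 0.5888 -0.3116  0.2203]
scene stand ((579.3563232421875, -312.4577941894531), (87.14918518066406, 83.80545806884766), 10.834990501403809) [ 0.5785944  -0.31025612  0.05996356]
scene hole 113 [ 0.56187963 -0.315805    0.02548257]
side 0.15 73 [ 0.5774 -0.3254  0.1501]
side 0.17 78 [ 0.5782 -0.3256  0.1692]
side 0.19 91 [ 0.5769 -0.3256  0.19  ]
side 0.22 73 [ 0.5779 -0.3229  0.2197]
side stand ((578.8931884765625, -314.4403991699219), (84.9668197631836, 85.68370819091797), 10.078498840332031) [ 0.57901966 -0.31399645  0.06036486]
side hole 290 [ 0.58288094 -0.29757074  0.02606892]
```

The stand centre is (0.579, -0.3135) and the brush is centred over it within about 1 mm. I'll lower it into the well, stopping about 1 mm above the floor.

Request:
arm_command --rows '[{"delta_pos": [-0.02,0,0.6],"rot": [0,0,0],"fingers": 1},{"delta_pos": [0,0,0.8],"rot": [0,0,0],"fingers": 1},{"delta_pos": [0,0,0.8],"rot": [0,0,0],"fingers": 1},{"delta_pos": [0,0,0.8],"rot": [0,0,0],"fingers": 1},{"delta_pos": [0,0,0.8],"rot": [0,0,0],"fingers": 1},{"delta_pos": [0,0,0.6],"rot": [0,0,0],"fingers": 1},{"delta_pos": [0,0,0.6],"rot": [0,0,0],"fingers": 1},{"delta_pos": [0,0,0.5],"rot": [0,0,0],"fingers": 1},{"delta_pos": [0,0,0.4],"rot": [0,0,0],"fingers": 1},{"delta_pos": [0,0,0.3],"rot": [0,0,0],"fingers": 1},{"delta_pos": [0,0,0],"rot": [0,0,0],"fingers": 1},{"delta_pos": [0,0,0],"rot": [0,0,0],"fingers": 1},{"delta_pos": [0,0,0],"rot": [0,0,0],"fingers": 1}]'

```text
clock: 47.65
tcp_pos: [0.5816, -0.3147, 0.1415]
orientation: [0.001, 0.676, 0.737, 0.0]
wrist_force: [-0.7, -0.1, -1.1]
finger_gap: 0.0185
```

Request:
arm_command --rows '[{"delta_pos": [0,0,0.08],"rot": [0,0,0],"fingers": 1},{"delta_pos": [0,0,0.07],"rot": [0,0,0],"fingers": 1},{"delta_pos": [0,0,0],"rot": [0,0,0],"fingers": 1},{"delta_pos": [0,0,0],"rot": [0,0,0],"fingers": 1}]'

```text
clock: 48.05
tcp_pos: [0.5813, -0.3145, 0.138]
orientation: [0.0, 0.676, 0.737, 0.0]
wrist_force: [0.9, 0.7, -0.1]
finger_gap: 0.0183
```

Request:
arm_command --rows '[{"delta_pos": [0,0,0.02],"rot": [0,0,0],"fingers": 1},{"delta_pos": [0,0,0],"rot": [0,0,0],"fingers": 0.85},{"delta_pos": [0,0,0],"rot": [0,0,0],"fingers": 0.7},{"delta_pos": [0,0,0],"rot": [0,0,0],"fingers": 0.5},{"delta_pos": [0,0,0],"rot": [0,0,0],"fingers": 0.2},{"delta_pos": [0,0,0],"rot": [0,0,0],"fingers": 0},{"delta_pos": [0,0,0],"rot": [0,0,0],"fingers": 0},{"delta_pos": [0,0,0],"rot": [0,0,0],"fingers": 0},{"delta_pos": [0,0,-0.5],"rot": [0,0,0],"fingers": 0},{"delta_pos": [0,0,-0.8],"rot": [0,0,0],"fingers": 0},{"delta_pos": [0,0,-0.8],"rot": [0,0,0],"fingers": 0},{"delta_pos": [0,0,-1],"rot": [0,0,0],"fingers": 0},{"delta_pos": [0,0,-1],"rot": [0,0,0],"fingers": 0},{"delta_pos": [0,0,-1],"rot": [0,0,0],"fingers": 0},{"delta_pos": [0,0,-1],"rot": [0,0,0],"fingers": 0},{"delta_pos": [0,0,0],"rot": [0,0,0],"fingers": 0},{"delta_pos": [0,0,0],"rot": [0,0,0],"fingers": 0}]'

```text
clock: 49.75
tcp_pos: [0.5815, -0.3146, 0.2599]
orientation: [0.001, 0.676, 0.737, 0.0]
wrist_force: [-0.5, 0.2, -0.4]
finger_gap: 0.0854
```

```bash
python3 - <<'E'
from h import *
for n in("scene","side"):
    brush_axis(n); im,d,c,P=pj(n)
    for k,(x,y) in dict(c=(.611,.226),b=(.62,.125),a=(.629,.02)).items():
        q=P[(abs(P[...,0]-x)<.04)&(abs(P[...,1]-y)<.05)&(P[...,2]>.1085)&(P[...,2]<.125)&(d>0)]
        print(n,k,len(q),q.mean(0).round(4))
    cv2.imwrite(f"pics/{n}9.png",im)
cv2.imwrite("pics/s9.png",cv2.resize(im[90:384,110:420],(633,600)))
E
```

```text
scene 0.085 26 [ 0.5883 -0.3135  0.0848] [0.012 0.024]
scene 0.105 24 [ 0.589  -0.3124  0.103 ] [0.01  0.019]
scene 0.125 26 [ 0.589  -0.3127  0.1225] [0.014 0.018]
scene 0.145 29 [ 0.5895 -0.3119  0.1466] [0.009 0.019]
scene 0.165 30 [ 0.5888 -0.3132  0.1647] [0.009 0.019]
scene 0.185 27 [ 0.5894 -0.3131  0.1865] [0.012 0.018]
scene pot 133 ((445.02227783203125, -268.6757507324219), (81.70771789550781, 110.84528350830078), 5.660995006561279) [ 0.4454 -0.2832  0.0614]
scene jar 112 ((463.4172058105469, -181.92066955566406), (77.99158477783203, 78.49083709716797), 48.345645904541016) [ 0.4644 -0.1798  0.0873]
scene c 79 [0.6118 0.2256 0.1107]
scene b 109 [0.6202 0.1255 0.1107]
scene a 128 [0.6296 0.0231 0.1108]
side 0.085 58 [ 0.5784 -0.3235  0.086 ] [0.087 0.094]
side 0.105 65 [ 0.5795 -0.3242  0.1054] [0.084 0.095]
side 0.125 70 [ 0.5785 -0.3242  0.1252] [0.019 0.013]
side 0.145 70 [ 0.5787 -0.3244  0.145 ] [0.084 0.096]
side 0.165 80 [ 0.5786 -0.3243  0.1657] [0.019 0.011]
side 0.185 85 [ 0.5781 -0.3242  0.185 ] [0.02  0.011]
side pot 502 ((447.80078125, -273.92486572265625), (119.36549377441406, 79.96215057373047), 85.68758392333984) [ 0.4475 -0.2867  0.0618]
side jar 272 ((462.2809753417969, -183.98721313476562), (79.73609924316406, 78.0929946899414), 65.88674926757812) [ 0.4616 -0.1857  0.0873]
side c 48 [0.6033 0.2284 0.1108]
side b 0 [nan nan nan]
side a 0 [nan nan nan]<stdin>:6: RuntimeWarning: Mean of empty slice.
  ret = um.true_divide(
```

View pics/s9.png

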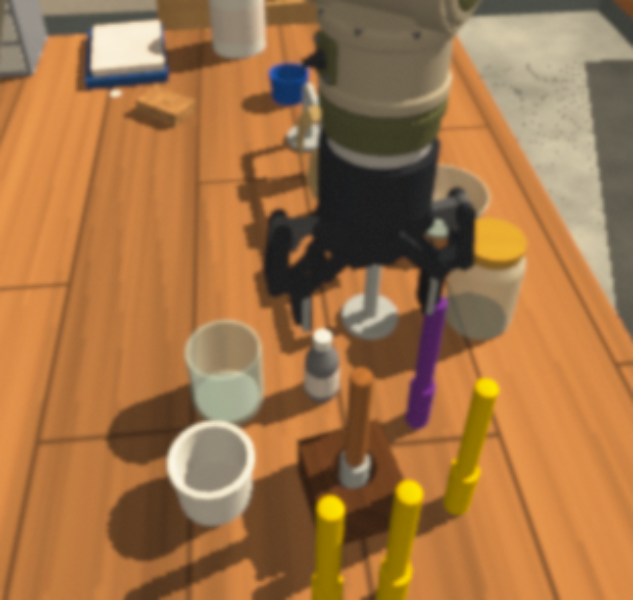

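```bash
python3 -c "
from workcell import env
print(env.hand_in())"
```

```text
the job is handed in; nothing more can be done
None
```

The job is done and handed in at about 50 s of the 210 s allowed; the hand-in reports no verdict.

Three cuffs were present: a (62 mm), b (50 mm) and c (38 mm).

- **Hanging:** I hung all three astride the rail with a 25 N grip.
- **Glue:** I took the brown brush and dipped it to about 7 mm above the pot floor. I had measured the pot again first, because it had been knocked about 5 cm aside during the run.
- **Dabbing:** I dabbed a, then b, then c. The last force readings while pressing were about 8, 8 and 6 N.
- **Rinse and return:** I rinsed the brush to about 9 mm above the jar floor, then released it upright in the well of its stand.

Last checks:
- **Cuffs:** The scene camera showed all three hanging with their tops at 0.111 m. The arm hid a and b from the side camera in the final picture, so that check has only one view.
- **Brush, pot and jar:** The brush was vertical in the well, with its axis within about 1 mm of where it started. Pot and jar were upright with their rims at the right height.
- **Other things on the bench:** Those in view (sander, filler, bowl, mason jar, paint bottle and the look-alikes) looked undisturbed in the final side picture. The arm hid the pot lid there, but nothing was moved near it.

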